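Load the parts-soaking lift

ROBOT

A 6-joint arm with a two-finger parallel gripper is mounted at the origin on the work surface. World frame = base frame: x ahead of the robot, y to its left, z up, the work surface at z = 0. Lengths are in m, angles in rad, forces in N, time in s.
With the tool pointing down it reaches from about 0.35 to 0.975 m from the base axis. Payload 4.9 kg.
Tool frame: the origin (TCP) lies midway between the tips of the shut fingers; the grasp point (between the pads) lies 19 mm behind it; z points along the fingers, y is the direction in which the jaws open and shut (so a half turn about z gives the same grasp; the last joint's range is limited). The gripper opens to 85 mm and grips with 20 to 120 N. Pads are 22 mm wide; open, the fingers measure 114 mm over their backs; the gripper's body (76 mm by 85 mm) begins 54 mm behind the grasp point. The pads swing forward as they close: fully open they stand 13 mm farther back than shut.
Start: joints at [1.081, 0.053, 1.613, -0, 1.476, -0.119], TCP at [0.226, 0.583, 0.231] pointing down, gripper open.
Joint ranges: [-3.01, 3.01], [-1.01, 2.22], [0.06, 2.58], [-1.02, 4.17], [0.09, 2.62], [-3.14, 3.14]. Speed limits (rad/s): [2.57, 2.57, 3.14, 3.14, 3.14, 3.14].

INTERFACE

Orientations are given as a unit quaternion [w, x, y, z].
In Python, from plant import manip, cams gives the robot as it stands.
- The arm moves only by the tool jog_arm, never from a script. Its argument "targets" is a list of rows, each a list of 4 numbers: the shift along the tool's x, y, z in m, then the turn about the tool's z in degrees. A call has 1 to 5 rows; each row is the pose to reach, as a shift and turn from the pose commanded when the call began, along the tool's axes at that moment; what a row does not reach only later rows make up. A row lasts 1/12 s, in which the tool goes at most 41.7 mm and 7.16 degrees, less where a joint would pass 70% of its speed; a pose out of reach is approached as far as the arm can. A call with a gripper value outside its range is refused whole. "fingers" is the opening, from 0 (shut) to 1 (fully open), set as the call begins (left out, the last holds). The fingers move at their own pace and stop on an object; the grip force is fixed at half the most. Time passes only in rows, so rows that repeat a pose let the fingers close. It gives the time, the measured TCP pose, the force and the opening at its end, in the units of the state.
- manip.state(): the state, without advancing time (a new reading comes with each control period).
- cams.grab_frame(name): name is "side" or "top" or "wrist"; returns the picture (384x512x3 uint8, red, green, blue); there is no depth.
- cams.get_calibration(name): a dict with "camera_matrix" (3x3 intrinsics, pixels), "cam_to_world" (4x4, takes a point from camera to world coordinates). Camera axes: x right, y up, looking along -z (the intrinsics and any distortion apply to the point x, -y, -z); pixel columns grow to the right and rows downward; lengths in m; the calibration is good to about 2 mm. A picture is of the moment at which its call begins: read the wrist's pose just before it. get_calibration takes no time and is no camera call; for the wrist camera it gives the pose at the moment of the call.
- manip.job_done(): hands the job in, once; it reports no verdict.
The state is a dict: "time": time; "joint_pos": joint angles; "joint_vel": joint speeds; "joint_efforts": joint torques, N m; "tool_pos": TCP position; "tool_rot": TCP orientation; "contact_force": force on the tool from outside, world axes, zero at the start; "ft_torque": the same for the moment, N m; "gripper_width": opening from 0.0 (shut) to 1.0 (fully open).
Only numpy, scipy, OpenCV 4.12 (cv2) and the standard library are available. Lean on these libraries where they do the work, as an engineer would, in place of code of your own. Each camera call takes 0.05 s, during which the arm holds its last target. There are 200 camera calls.

TASK

Get the spray-gun parts ready to soak: wind the soaking lift all the way up with its handwheel, hang every steel dip basket on the bench by its handle, each on a hook of its own, then wind the lift down until its pointer is level with the thick soak line, so that the baskets hang inside the empty tank clear of its bottom. Keep the baskets upright and leave the other things on the bench where they are.

Things in the scene. Friction and masses are not known exactly. Their poses are not given: they have to be found in the camera images.
- lift: the soaking lift, fixed to the bench: grey base plate 235 by 400 mm with an open steel tank and behind it, at x = +115 mm, a mast of two guide rods and a screw with a bridge on top at 294 mm. Origin: on the bench under the tank's centre; x from the tank to the mast (away from the robot), y along the tank and hook bar, z up
- handwheel (a joint): turn of the black three-spoked handwheel, 64 mm across and 14 mm thick, on top of the mast, axis vertical; 0 = lift fully up (top stop), grows as the wheel is turned clockwise seen from above, which lowers the hooks 12 mm per rad; bottom stop at 9.33 rad. Takes 0.15 to 0.4 N m; stays where left; can be gripped across its rim from above
- wheel_centre (a point): centre of the handwheel at mid-thickness of its rim, 322 mm above the bench; 28 mm of free height below it to the bridge
- carrier (a joint): how far the hook carrier has been lowered from its top stop, in m (0 = fully up, 0.112 = bottom stop); 0.095 is the soak line. Driven only by the handwheel
- pointer (a point): tip of the dark pointer on the hook carrier beside the white scale strip (the strip stands at the lift's -y side of the mast and can be seen from front and back)
- soak_line (a point): the thick black line across the scale strip, 95 mm below the thin full-width line of the top position
- tank_rim (a point): centre of the tank's mouth at rim height, 105 mm above the bench; the tank is 120 mm (lift's x) by 356 mm (y) outside, 4 mm walls, inner floor 14 mm above the bench
- hook1 (a point): seat of hook 1 of 3, -110 mm along the lift's y: top of a level 8 mm rod over the middle of the tank, where a hung handle's peak lies; 254 mm above the bench with the lift fully up. The rod points along the lift's -x from a bar (22 mm high, level with the rod, near face 52 mm behind the seat); its end turns up from 18 mm in front of the seat to a tip 17 mm higher, 31 mm in front
- hook2 (a point): seat of hook 2 of 3, +0 mm along the lift's y: top of a level 8 mm rod over the middle of the tank, where a hung handle's peak lies; 254 mm above the bench with the lift fully up. The rod points along the lift's -x from a bar (22 mm high, level with the rod, near face 52 mm behind the seat); its end turns up from 18 mm in front of the seat to a tip 17 mm higher, 31 mm in front
- hook3 (a point): seat of hook 3 of 3, +110 mm along the lift's y: top of a level 8 mm rod over the middle of the tank, where a hung handle's peak lies; 254 mm above the bench with the lift fully up. The rod points along the lift's -x from a bar (22 mm high, level with the rod, near face 52 mm behind the seat); its end turns up from 18 mm in front of the seat to a tip 17 mm higher, 31 mm in front
- basket1: open dip basket of slotted sheet steel with a few nozzles fixed in it, 70 (x) by 92 (y) by 60 mm high, about 0.24 kg. Rigid upright handle of 8 mm round bar: legs at y = -45 and +45 mm, top bar along y with its centre line 122 mm up, straight from |y| = 11 to 40 mm; in the middle it peaks to 130 mm. Hold it by a straight part, 27 mm from the peak. Origin: centre of the underside, z up
- basket1_peak (a point): centre line of the handle bar at its peak, 130 mm above the underside of basket1; about 4 mm above the hook's seat point when hung
- basket2: open dip basket of slotted sheet steel with a few nozzles fixed in it, 70 (x) by 92 (y) by 60 mm high, about 0.24 kg. Rigid upright handle of 8 mm round bar: legs at y = -45 and +45 mm, top bar along y with its centre line 122 mm up, straight from |y| = 11 to 40 mm; in the middle it peaks to 130 mm. Hold it by a straight part, 27 mm from the peak. Origin: centre of the underside, z up
- basket2_peak (a point): centre line of the handle bar at its peak, 130 mm above the underside of basket2; about 4 mm above the hook's seat point when hung
- basket3: open dip basket of slotted sheet steel with a few nozzles fixed in it, 70 (x) by 92 (y) by 60 mm high, about 0.24 kg. Rigid upright handle of 8 mm round bar: legs at y = -45 and +45 mm, top bar along y with its centre line 122 mm up, straight from |y| = 11 to 40 mm; in the middle it peaks to 130 mm. Hold it by a straight part, 27 mm from the peak. Origin: centre of the underside, z up
- basket3_peak (a point): centre line of the handle bar at its peak, 130 mm above the underside of basket3; about 4 mm above the hook's seat point when hung
- jug: white plastic jug with a side handle, 150 mm high; a bystander, to be left alone; origin at its underside
- tape_roll: roll of blue masking tape, 96 mm across; a bystander, to be left alone; origin at its underside
- heat_gun: green hot-air gun lying on its side; a bystander, to be left alone; origin at its underside
- brush: paint brush lying on the bench; a bystander, to be left alone; origin at its underside
- wax_pot: empty aluminium pot with a strap handle, 112 mm across; a bystander, to be left alone; origin at its underside
- scraper: wood-handled steel scraper lying flat; a bystander, to be left alone; origin at its underside
- tin: closed steel tin, 84 mm across, 110 mm high; a bystander, to be left alone; origin at its underside
Mind the look-alikes: they are no part of the job. Leave any green or orange look-alike of the basket1 alone.

How it is judged:
On the way, in this order (a step that is already met when the one before it is completed fails the run):
1. the lift is wound up to its top stop (within 6 mm) (value of joint carrier below 0.006 m), for 0.2 s.
2. with the lift still up (within 12 mm), every basket hangs by its handle's peak on a hook of its own, upright and released (value of joint carrier below 0.012 m and (distance between basket1_peak and hook1 below 0.018 m or distance between basket1_peak and hook2 below 0.018 m or distance between basket1_peak and hook3 below 0.018 m) and angle between each of basket1, basket2, basket3's own z axis and vertical below 0.25 rad and contact force between each of basket1, basket2, basket3 and the fingers below 0.3 N and (distance between basket2_peak and hook1 below 0.018 m or distance between basket2_peak and hook2 below 0.018 m or distance between basket2_peak and hook3 below 0.018 m) and (distance between basket3_peak and hook1 below 0.018 m or distance between basket3_peak and hook2 below 0.018 m or distance between basket3_peak and hook3 below 0.018 m)), for 0.3 s.
At the end, for the whole second after the job is handed in: the pointer is within 8 mm of the soak line and every basket on the bench hangs, upright (within 0.25 rad) and at rest, with its handle's peak within 18 mm of a hook's seat, inside the tank (z of pointer in the frame of soak_line between -0.008 and 0.008 m and (distance between basket1_peak and hook1 below 0.018 m or distance between basket1_peak and hook2 below 0.018 m or distance between basket1_peak and hook3 below 0.018 m) and angle between each of basket1, basket2, basket3's own z axis and vertical below 0.25 rad and contact force between each of basket1, basket2, basket3 and the fingers below 0.3 N and (distance between basket2_peak and hook1 below 0.018 m or distance between basket2_peak and hook2 below 0.018 m or distance between basket2_peak and hook3 below 0.018 m) and (distance between basket3_peak and hook1 below 0.018 m or distance between basket3_peak and hook2 below 0.018 m or distance between basket3_peak and hook3 below 0.018 m) and linear speed of each of basket1, basket2, basket3 below 0.03 m/s and z of each of basket1_peak, basket2_peak, basket3_peak in the frame of lift below 0.185 m); the robot touches nothing.
It fails at once if a basket is tipped over (more than 60 degrees) (angle between any of basket1, basket2, basket3's own z axis and vertical above 1.05 rad).
It fails at once if another thing on the bench is shifted by more than 6 cm (distance of any of jug, tape_roll, heat_gun, brush, wax_pot, scraper, tin from where it was at the start of the episode above 0.06 m).
Of basket1, basket2, basket3 only 2 to 3 are there at a start; the rules pass over those that are not, and their reading is None.
At some moment in a run one of basket1, basket2, basket3 may be knocked a few centimetres aside while the robot is not near it.
It also fails if it takes over 210 s, if anything falls off the work surface, if the arm or the gripper's body presses on something with over 40 N, if the wrist force passes 120 N, or if a joint passes its speed limit or range.

## Working session

There is one attempt and no reset: what is moved stays moved. The work goes in short steps, Python scripts to look and compute and a tool call to move; the robot and the scene stay as the last step left them, time stands still between calls to the robot, and variables do not carry over. Pictures are saved under pics/ and viewed, about 12 in all and at most 16, crops included, and the job is handed in when it is done.

Besides the shell and the picture viewer there is one more tool, called after "Request:" as name(argument=value, ...), one argument or row to a line, values as JSON. jog_arm: Moves the arm, as the interface text tells. Its arguments: {"type":"object","properties":{"targets":{"type":"array"},"fingers":{"type":"number"}},"required":["targets"]}

```bash
ls; mkdir -p pics
python3 - <<'E'
from plant import manip, cams
import cv2, numpy as np
s=manip.state(); print({k:np.round(v,3).tolist() for k,v in s.items()})
for n in ["side","top"]:
    im=cams.grab_frame(n); cv2.imwrite(f"pics/{n}0.png",im[:,:,::-1])
    c=cams.get_calibration(n); print(n,{k:np.round(v,4).tolist() if not isinstance(v,str) else v for k,v in c.items()})
E
```

```text
pics
{'time': 0.0, 'joint_pos': [1.081, 0.053, 1.614, -0.0, 1.476, -0.119], 'joint_vel': [0.001, 0.002, 0.001, -0.001, -0.001, 0.001], 'joint_efforts': [0.001, -39.367, -37.018, -0.0, 0.007, -0.0], 'tool_pos': [0.226, 0.582, 0.23], 'tool_rot': [-0.0, 0.184, 0.983, -0.001], 'contact_force': [0.269, 0.945, 0.091], 'ft_torque': [0.038, 0.033, -0.015], 'gripper_width': 1.003}
side {'camera_matrix': [[385.1788, 0.0, 255.9262], [0.0, 385.1788, 189.9243], [0.0, 0.0, 1.0]], 'cam_to_world': [[-0.9659, 0.1472, -0.2132, 0.1356], [-0.2579, -0.467, 0.8458, 1.2788], [0.0249, 0.872, 0.489, 0.9515], [0.0, 0.0, 0.0, 1.0]]}
top {'camera_matrix': [[444.9271, 0.0, 255.5811], [0.0, 444.9271, 192.3077], [0.0, 0.0, 1.0]], 'cam_to_world': [[0.0148, 0.9971, -0.0747, 0.36], [-0.9999, 0.0151, 0.0041, -0.019], [0.0052, 0.0747, 0.9972, 1.5557], [0.0, 0.0, 0.0, 1.0]]}
```

View pics/side0.png

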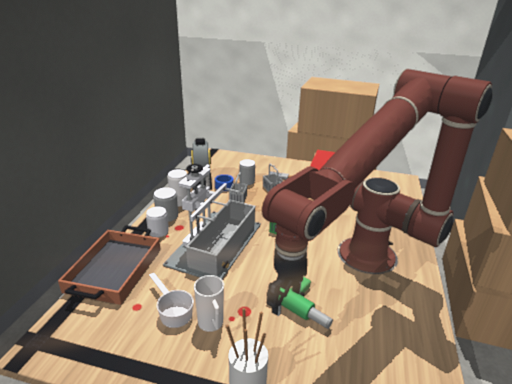

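View pics/top0.png

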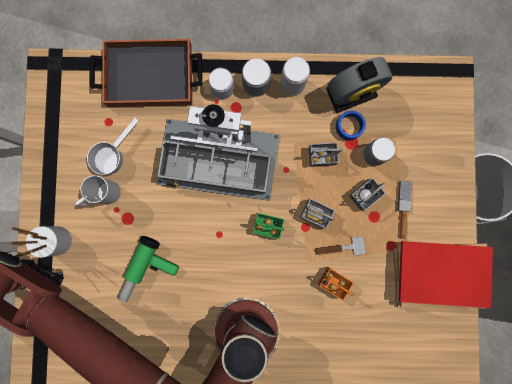

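Side view: the lift is mid-bench with its tank. Top view: the grey baskets are at (323,154), (367,194) and (318,213). Look-alikes are green at (267,226) and orange at (335,283), and other things that could be mistaken are the tin at (380,152) and the scraper at (345,246). The handwheel is at (213,117). Next, a close crop.

```bash
cat > h.py <<'E'
from plant import manip, cams
import cv2, numpy as np
from scipy.spatial.transform import Rotation as R
def ray(name,uv,z,c=None):
    c=c or cams.get_calibration(name); K=np.array(c["camera_matrix"]); T=np.array(c["cam_to_world"])
    p=np.linalg.inv(K)@[uv[0],uv[1],1]; d=T[:3,:3]@[p[0],-p[1],-p[2]]; o=T[:3,3]
    return o+d*(z-o[2])/d[2]
def proj(name,P,c=None):
    c=c or cams.get_calibration(name); K=np.array(c["camera_matrix"]); T=np.array(c["cam_to_world"])
    q=(np.atleast_2d(P)-T[:3,3])@T[:3,:3]; q=q*[1,-1,-1]; q=q@K.T
    return q[:,:2]/q[:,2:]
def pose():
    s=manip.state(); q=s["tool_rot"]; return s,np.array(s["tool_pos"]),R.from_quat([q[1],q[2],q[3],q[0]]).as_matrix()
def to_tool(P,yax=None):
    """shift in tool axes to bring TCP to P; turn (deg) about tool z to align tool y with world direction yax (mod 180)"""
    s,p,M=pose(); d=M.T@(np.array(P)-p); t=None
    if yax is not None:
        v=M.T@np.array([*yax,0.]); t=np.degrees(np.arctan2(-v[0],v[1])); t=(t+90)%180-90
    return np.round(d,4),t
E
python3 - <<'E'
from h import *
im=cv2.imread("pics/top0.png")
a=cv2.resize(im[95:205,150:285],None,fx=5.9,fy=5.4,interpolation=cv2.INTER_CUBIC)
a=cv2.resize(im[95:205,150:285],None,fx=5,fy=5,interpolation=cv2.INTER_CUBIC); cv2.imwrite("pics/c1.png",a)
a=cv2.resize(im[130:250,290:420],None,fx=5,fy=5,interpolation=cv2.INTER_CUBIC); cv2.imwrite("pics/c2.png",a)
E
```

```text
(no output)
```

View pics/c1.png

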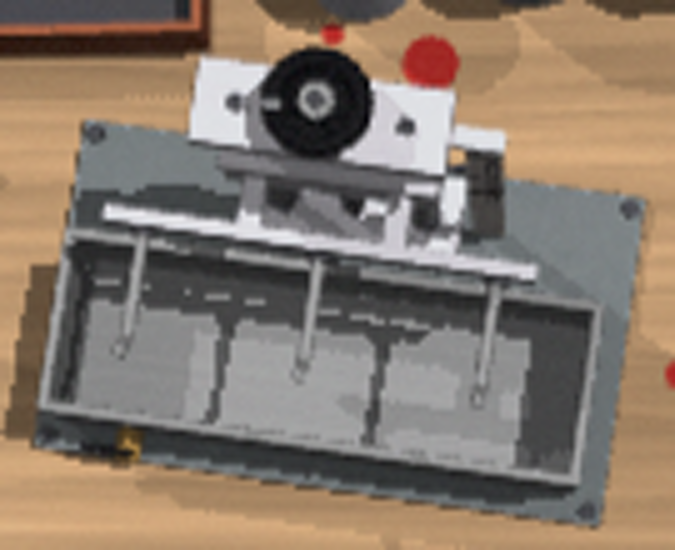

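View pics/c2.png

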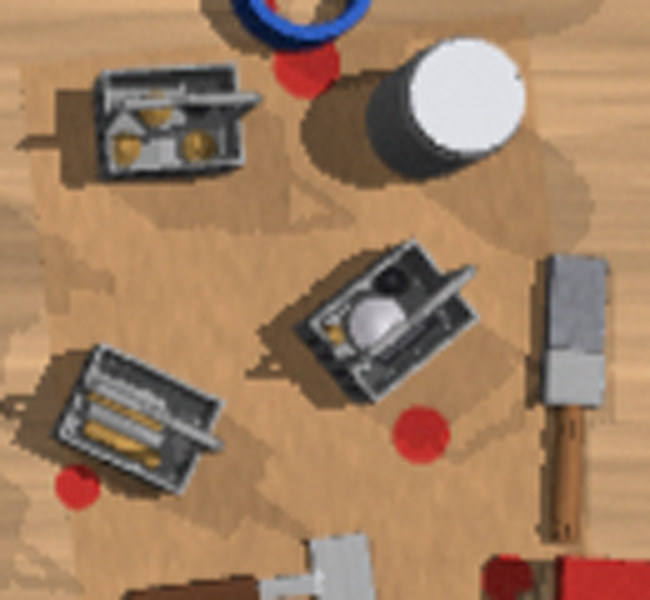

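The left crop shows the lift with the wheel hub at about (213,115) and the hook ends. The right crop shows three grey steel baskets with their handles, which are the targets. Next I measure poses from rim corners.

```bash
cat > m.py <<'E'
from h import *
def c2(l): return [(x/5+290-.4,y/5+130-.4) for x,y in l]
def c1(l): return [(x/5+150-.4,y/5+95-.4) for x,y in l]
def fit(P,model):
    P=np.array(P)[:,:2]; m=np.array(model); a=P.mean(0);b=m.mean(0)
    U,S,V=np.linalg.svd((m-b).T@(P-a)); D=V.T@np.diag([1,np.linalg.det(V.T@U.T)])@U.T
    t=a-D@b; return t,np.degrees(np.arctan2(D[1,0],D[0,0])),np.linalg.norm(m@D.T+t-P,axis=1)
E
python3 - <<'E'
from m import *
# order: in image TL,TR,BR,BL ; image right=-y, up=+x
m=[(.06,.178),(.06,-.178),(-.06,-.178),(-.06,.178)]
t,a,r=fit([ray("top",p,.105) for p in c1([(70,232),(600,305),(575,483),(42,407)])],m); print("lift",t,a,r)
Rl=R.from_euler('z',a,degrees=True).as_matrix()
w=ray("top",c1([(316,99)])[0],.329); print("wheel",w, "in lift",Rl.T@(w-[*t,0]))
for z in (.254,.22,.2,.18):
  e=[Rl.T@(ray("top",p,z)-[*t,0]) for p in c1([(120,348),(300,375),(480,398)])]; print(z,np.round(e,3).tolist())
b=[(.035,.046),(.035,-.046),(-.035,-.046),(-.035,.046)]
for n,l in dict(A=[(97,70),(237,64),(243,163),(103,183)],B=[(298,335),(412,240),(478,318),(376,402)],C=[(100,345),(222,402),(180,493),(57,435)]).items():
  t,a,r=fit([ray("top",p,.06) for p in c2(l)],b); print(n,t,a,np.round(r,4))
  Rb=R.from_euler('z',a,degrees=True).as_matrix()
  for q in [(0,.045,.122),(0,-.045,.122)]: uv=proj("top",Rb@q+[*t,0])[0]; print((uv-[290,130]+.4)*5)
E
```

```text
lift [0.55354772 0.11302648] -7.154984045826186 [0.00235628 0.00179038 0.00191869 0.00214205]
wheel [0.668807   0.09894901 0.329     ] in lift [0.11611514 0.00038813 0.329     ]
0.254 [[-0.03, 0.102, 0.254], [-0.031, -0.005, 0.254], [-0.029, -0.112, 0.254]]
0.22 [[-0.026, 0.109, 0.22], [-0.027, -0.001, 0.22], [-0.026, -0.111, 0.22]]
0.2 [[-0.024, 0.113, 0.2], [-0.025, 0.001, 0.2], [-0.023, -0.11, 0.2]]
0.18 [[-0.021, 0.117, 0.18], [-0.022, 0.004, 0.18], [-0.021, -0.109, 0.18]]
A [ 0.60741879 -0.25420095] 5.197966955586379 [0.0029 0.0028 0.0021 0.0055]
[116.2455408  109.66679339]
[253.77156076  99.407492  ]
B [ 0.47095825 -0.40393555] 41.851680500826625 [0.0066 0.0035 0.0012 0.0038]
[364.05466753 362.47854624]
[467.0759215  271.50475406]
C [ 0.40434423 -0.234502  ] -24.532993983452798 [0.0018 0.0013 0.0015 0.0012]
[ 90.29492839 386.07911311]
[217.0072274  445.98627242]
```

Run:
```python
from h import *
s,p,M=pose(); print(p,np.round(M,3)); print(to_tool([.6685,.099,.40]))
```

```text
[0.22622636 0.58202085 0.23018753] [[-0.932  0.362 -0.001]
 [ 0.362  0.932 -0.002]
 [ 0.    -0.002 -1.   ]]
(array([-0.5872, -0.2902, -0.1694]), None)
```

Request:
jog_arm(
  targets=[
    [0,0,-0.035,0],
    [0,0,-0.07,0],
    [0,0,-0.105,0],
    [0,0,-0.14,0],
    [0,0,-0.17,0],
  ],
)

```text
time: 0.52
tool_pos: [0.2264, 0.5824, 0.4035]
tool_rot: [0.0, 0.184, 0.983, 0.0]
contact_force: [0.3, 0.8, -0.2]
gripper_width: 0.998
```

Request:
jog_arm(
  targets=[
    [-0.029,-0.0145,0,0],
    [-0.058,-0.029,0,0],
    [-0.088,-0.0435,0,0],
    [-0.117,-0.058,0,0],
    [-0.1468,-0.0726,0,0],
  ],
)

```text
time: 0.93
tool_pos: [0.3375, 0.4604, 0.4007]
tool_rot: [-0.0, 0.184, 0.983, -0.0]
contact_force: [0.7, 0.2, -0.1]
gripper_width: 1.002
```

Request:
jog_arm(
  targets=[
    [-0.029,-0.0145,0,0],
    [-0.058,-0.029,0,0],
    [-0.088,-0.0435,0,0],
    [-0.117,-0.058,0,0],
    [-0.1468,-0.0726,0,0],
  ],
)

```text
time: 1.35
tool_pos: [0.4481, 0.3394, 0.4008]
tool_rot: [-0.0, 0.184, 0.983, -0.0]
contact_force: [-0.2, 0.9, 0.8]
gripper_width: 1.0
```

Request:
jog_arm(
  targets=[
    [-0.029,-0.0145,0,0],
    [-0.058,-0.029,0,0],
    [-0.088,-0.0435,0,0],
    [-0.117,-0.058,0,0],
    [-0.1468,-0.0726,0,0],
  ],
)

```text
time: 1.77
tool_pos: [0.5587, 0.2185, 0.4007]
tool_rot: [-0.0, 0.184, 0.983, -0.0]
contact_force: [0.9, -0.1, 0.4]
gripper_width: 0.999
```

Request:
jog_arm(
  targets=[
    [-0.029,-0.0145,0,0],
    [-0.058,-0.029,0,0],
    [-0.088,-0.0435,0,0],
    [-0.117,-0.058,0,0],
    [-0.1468,-0.0726,0,0],
  ],
)

```text
time: 2.18
tool_pos: [0.6693, 0.0977, 0.4005]
tool_rot: [-0.001, 0.184, 0.983, -0.0]
contact_force: [0.4, 1.0, -0.7]
gripper_width: 0.996
```

Request:
jog_arm(
  targets=[
    [0,0,0,7],
    [0,0,0,14],
    [0,0,0,21],
    [0,0,0,28],
    [0,0,0,35],
  ],
)

```text
time: 2.6
tool_pos: [0.6685, 0.0989, 0.4003]
tool_rot: [-0.001, 0.474, 0.88, -0.0]
contact_force: [-0.5, 0.9, 0.3]
gripper_width: 1.0
```

Run:
```python
from h import *
s,p,M=pose(); print(s["time"],p,np.round(M,3),np.round(s["joint_pos"],3)); print(to_tool([.6685,.099,.40]))
```

```text
2.6 [0.66849835 0.09887589 0.40033935] [[-0.55   0.835 -0.001]
 [ 0.835  0.55  -0.   ]
 [ 0.001 -0.001 -1.   ]] [ 0.037  0.129  1.255  0.     1.759 -0.546]
(array([0.0001, 0.0001, 0.0003]), None)
```

Request:
jog_arm(
  targets=[
    [0,0,0,7],
    [0,0,0,14],
    [0,0,0,21],
    [0,0,0,28],
    [0,0,0,35],
  ],
)

```text
time: 3.02
tool_pos: [0.6684, 0.0991, 0.4004]
tool_rot: [-0.0, 0.717, 0.697, -0.001]
contact_force: [-0.1, -0.6, -0.1]
gripper_width: 0.998
```

Request:
jog_arm(
  targets=[
    [0,0,0,7],
    [0,0,0,14],
    [0,0,0,21],
    [0,0,0,28],
    [0,0,0,35],
  ],
)

```text
time: 3.43
tool_pos: [0.6684, 0.0991, 0.4005]
tool_rot: [-0.0, 0.893, 0.449, -0.001]
contact_force: [0.3, 0.8, -0.5]
gripper_width: 1.0
```

Request:
jog_arm(
  targets=[
    [0,0,0,7],
    [0,0,0,14],
    [0,0,0,21],
    [0,0,0,28],
    [0,0,0,35],
  ],
)

```text
time: 3.85
tool_pos: [0.6684, 0.0991, 0.4004]
tool_rot: [-0.0, 0.987, 0.16, -0.001]
contact_force: [-0.1, -0.2, -0.1]
gripper_width: 1.005
```

Request:
jog_arm(
  targets=[
    [0,0,0,7],
    [0,0,0,14],
    [0,0,0,21],
    [0,0,0,28],
    [0,0,0,35],
  ],
)

```text
time: 4.27
tool_pos: [0.6684, 0.0991, 0.4004]
tool_rot: [0.0, 0.99, -0.144, -0.001]
contact_force: [-0.1, -0.2, 0.0]
gripper_width: 0.996
```

Request:
jog_arm(
  targets=[
    [0,0,0,7],
    [0,0,0,14],
    [0,0,0,21],
    [0,0,0,28],
    [0,0,0,35],
  ],
)

```text
time: 4.68
tool_pos: [0.6684, 0.0991, 0.4004]
tool_rot: [0.0, 0.9, -0.435, -0.001]
contact_force: [-0.4, -0.8, -0.9]
gripper_width: 1.0
```

Run:
```python
from h import *
s,p,M=pose(); print(s["time"],p,np.round(M,3),np.round(s["joint_pos"],3)); print(to_tool([.6685,.099,.301]))
c=cams.get_calibration("wrist"); im=cams.grab_frame("wrist"); cv2.imwrite("pics/w1.png",im[:,:,::-1])
print(proj("wrist",[[.6685,.099,.329],p],c), np.round(c["cam_to_world"],3).tolist())
```

```text
4.6833 [0.66837337 0.099069   0.40042183] [[ 0.621 -0.784 -0.001]
 [-0.784 -0.621 -0.   ]
 [-0.001  0.001 -1.   ]] [ 0.037  0.129  1.255 -0.     1.759  2.508]
(array([ 0.0002, -0.0002,  0.0994]), None)
[[253.90267114 205.70741349]
 [253.3328447  247.79069898]] [[-0.784, 0.595, 0.178, 0.712], [-0.621, -0.752, -0.222, 0.042], [0.002, -0.284, 0.959, 0.543], [0.0, 0.0, 0.0, 1.0]]
```

View pics/w1.png

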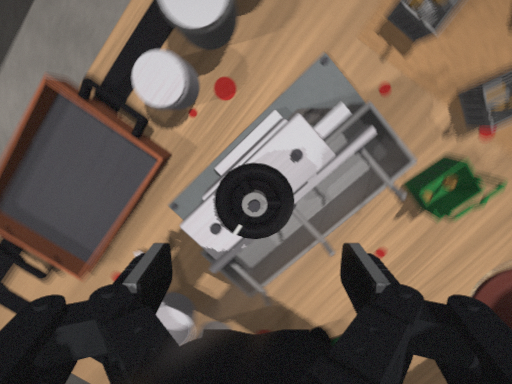

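Hub seen at (255,205), predicted at (254,206), so the tool is centred over the wheel. Descend and grip.

Request:
jog_arm(
  targets=[
    [0,0,0.03,0],
    [0,0,0.06,0],
    [0,0,0.08,0],
    [0,0,0.092,0],
    [0,0,0.099,0],
  ],
)

```text
time: 5.15
tool_pos: [0.6676, 0.099, 0.2992]
tool_rot: [0.001, 0.902, -0.432, -0.002]
contact_force: [-0.1, 0.6, 0.4]
gripper_width: 0.996
```

Request:
jog_arm(
  targets=[
    [0,0,0,0],
    [0,0,0,0],
    [0,0,0,0],
    [0,0,0,0],
    [0,0,0,0],
  ],
  fingers=0,
)

```text
time: 5.57
tool_pos: [0.6696, 0.0997, 0.304]
tool_rot: [-0.001, 0.902, -0.432, 0.002]
contact_force: [4.3, 3.3, -0.6]
gripper_width: 0.721
```

Request:
jog_arm(
  targets=[
    [0,0,0,0],
    [0,0,0,0],
    [0,0,0,-5],
  ],
)

```text
time: 5.82
tool_pos: [0.6696, 0.0996, 0.3041]
tool_rot: [-0.001, 0.92, -0.392, 0.002]
contact_force: [4.2, 3.2, -0.4]
gripper_width: 0.725
```

Run:
```python
from h import *
s,p,M=pose(); print(s["time"],p,s["contact_force"],s["ft_torque"],s["gripper_width"])
```

```text
5.8167 [0.66955175 0.09963074 0.30405595] [ 4.194788    3.15236545 -0.42204631] [ 0.48760606 -0.5444421  -0.3810289 ] 0.7252159548168946
```

Request:
jog_arm(
  targets=[
    [0,0,0,-7],
    [0,0,0,-14],
    [0,0,0,-21],
    [0,0,0,-28],
    [0,0,0,-35],
  ],
)

```text
time: 6.23
tool_pos: [0.6694, 0.0994, 0.3041]
tool_rot: [-0.001, 0.995, -0.095, 0.002]
contact_force: [3.7, 2.1, -0.3]
gripper_width: 0.726
```

Request:
jog_arm(
  targets=[
    [0,0,0,-7],
    [0,0,0,-14],
    [0,0,0,-21],
    [0,0,0,-28],
    [0,0,0,-35],
  ],
)

```text
time: 6.65
tool_pos: [0.6694, 0.0991, 0.304]
tool_rot: [0.0, 0.978, 0.208, 0.002]
contact_force: [4.0, 1.8, 1.1]
gripper_width: 0.726
```

Request:
jog_arm(
  targets=[
    [0,0,0,-7],
    [0,0,0,-14],
    [0,0,0,-21],
    [0,0,0,-28],
    [0,0,0,-35],
  ],
)

```text
time: 7.07
tool_pos: [0.6696, 0.0988, 0.3041]
tool_rot: [0.001, 0.87, 0.493, 0.002]
contact_force: [5.3, 1.1, 0.6]
gripper_width: 0.727
```

Request:
jog_arm(
  targets=[
    [0,0,0,-7],
    [0,0,0,-14],
    [0,0,0,-21],
    [0,0,0,-28],
    [0,0,0,-35],
  ],
)

```text
time: 7.48
tool_pos: [0.6699, 0.0987, 0.304]
tool_rot: [0.002, 0.682, 0.731, 0.001]
contact_force: [7.6, 0.5, 0.8]
gripper_width: 0.726
```

Run:
```python
from h import *
s,p,M=pose(); print(s["time"],p,s["contact_force"],s["ft_torque"],s["gripper_width"],s["joint_pos"])
```

```text
7.4833 [0.66991665 0.09871327 0.30403139] [7.63340593 0.51764602 0.77828598] [ 0.20610002 -0.40954371 -0.33698025] 0.72596935928346 [ 3.66410115e-02  1.39412995e-01  1.40035763e+00 -3.36140115e-04
  1.59733309e+00 -3.35389711e-02]
```

Request:
jog_arm(
  targets=[
    [0,0,0,-7],
    [0,0,0,-14],
    [0,0,0,-21],
    [0,0,0,-28],
    [0,0,0,-35],
  ],
)

```text
time: 7.9
tool_pos: [0.6702, 0.0988, 0.304]
tool_rot: [0.003, 0.43, 0.903, 0.001]
contact_force: [8.0, 2.0, 0.6]
gripper_width: 0.727
```

Run:
```python
from h import *
s,p,M=pose(); print(s["time"],p,s["contact_force"],s["ft_torque"],s["joint_pos"][5])
im=cams.grab_frame("top")
cv2.imwrite("pics/t1.png",cv2.resize(im[95:205,150:285,::-1],None,fx=5,fy=5,interpolation=cv2.INTER_CUBIC))
Rl=R.from_euler('z',-7.155,degrees=True).as_matrix(); t=np.array([.5535,.113,0])
for d in (0,.01,.02,.03): print(d,[( (proj("top",Rl@[-.031,y,.271-d]+t)[0]-[150,95]+.4)*5).round().tolist() for y in(.11,0,-.11)])
```

```text
7.9 [0.67024803 0.09879137 0.30404194] [8.01708912 1.99599308 0.55197926] [ 0.01519758 -0.7465212  -0.36780698] -0.6443818830488933
0 [[101.0, 344.0], [289.0, 371.0], [476.0, 397.0]]
0.01 [[105.0, 347.0], [290.0, 373.0], [476.0, 399.0]]
0.02 [[108.0, 349.0], [292.0, 375.0], [477.0, 401.0]]
0.03 [[111.0, 351.0], [294.0, 377.0], [477.0, 403.0]]
```

View pics/t1.png

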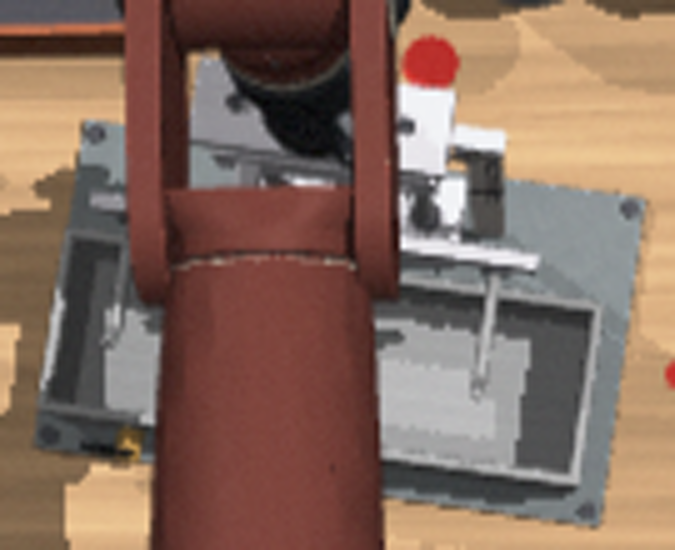

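The left hook tip moved from (120,348) to (109,340), so the lift is rising and nearly up. I continue and watch the torque.

Request:
jog_arm(
  targets=[
    [0,0,0,-7],
    [0,0,0,-14],
    [0,0,0,-21],
    [0,0,0,-28],
    [0,0,0,-35],
  ],
)

```text
time: 8.37
tool_pos: [0.6705, 0.0991, 0.3041]
tool_rot: [0.003, 0.139, 0.99, 0.0]
contact_force: [7.9, 2.9, -1.3]
gripper_width: 0.726
```

Run:
```python
from h import *
s,p,M=pose(); print(s["time"],p,s["contact_force"],s["ft_torque"],s["joint_pos"][5])
```

```text
8.3667 [0.67047903 0.0990504  0.30407658] [ 7.90906936  2.89013908 -1.34282039] [ 0.16379361 -1.07523878 -0.34996513] -1.2552109122512756
```

Request:
jog_arm(
  targets=[
    [0,0,0,-5],
    [0,0,0,-10],
    [0,0,0,-15],
    [0,0,0,-20],
  ],
)

```text
time: 8.7
tool_pos: [0.6705, 0.0993, 0.3041]
tool_rot: [0.003, -0.034, 0.999, 0.0]
contact_force: [8.2, 3.9, -1.8]
gripper_width: 0.725
```

Run:
```python
from h import *
s,p,M=pose(); print(s["time"],p,s["contact_force"],s["ft_torque"],s["joint_pos"][5])
```

```text
8.7 [0.67050344 0.09925715 0.30406034] [ 8.19196382  3.93300461 -1.83473979] [ 0.31072124 -1.09011238 -0.35652935] -1.6025825591981537
```

Request:
jog_arm(
  targets=[
    [0,0,0,-5],
    [0,0,0,-10],
    [0,0,0,-15],
    [0,0,0,-20],
  ],
)

```text
time: 9.03
tool_pos: [0.6705, 0.0995, 0.304]
tool_rot: [0.003, -0.208, 0.978, -0.0]
contact_force: [6.9, 3.2, -1.3]
gripper_width: 0.726
```

Run:
```python
from h import *
s,p,M=pose(); print(s["time"],p,s["contact_force"],s["ft_torque"],s["joint_pos"][5])
```

```text
9.0333 [0.67045946 0.0994512  0.30404835] [ 6.90694339  3.23335356 -1.3124157 ] [ 0.49571827 -1.13878507 -0.41638134] -1.951639199263221
```

Request:
jog_arm(
  targets=[
    [0,0,0,-5],
    [0,0,0,-10],
    [0,0,0,-15],
    [0,0,0,-20],
  ],
)

```text
time: 9.37
tool_pos: [0.6658, 0.0954, 0.3042]
tool_rot: [-0.005, -0.371, 0.929, -0.002]
contact_force: [1.3, 2.4, 1.7]
gripper_width: 0.727
```

Run:
```python
from h import *
s,p,M=pose(); print(s["time"],p,s["contact_force"],s["ft_torque"],s["joint_pos"][5])
im=cams.grab_frame("top")
cv2.imwrite("pics/t2.png",cv2.resize(im[95:205,150:285,::-1],None,fx=5,fy=5,interpolation=cv2.INTER_CUBIC))
```

```text
9.3667 [0.66579982 0.09535741 0.30415387] [1.33405076 2.36599168 1.69481926] [ 0.36306809 -0.44150856 -1.3291808 ] -2.295838173094863
```

View pics/t2.png

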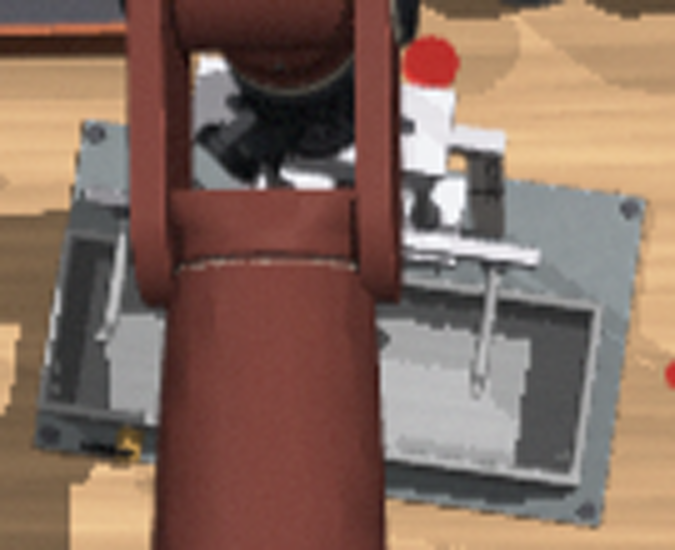

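The torque jumped to 1.33 N·m after about 262° and the hook tip is now at (104,338), so the top stop is reached. I release and rise.

Request:
jog_arm(
  targets=[
    [0,0,0,4],
    [0,0,0,8],
    [0,0,0,8],
  ],
)

```text
time: 9.67
tool_pos: [0.6657, 0.0963, 0.3041]
tool_rot: [-0.004, -0.305, 0.952, -0.002]
contact_force: [-12.0, -6.1, 4.9]
gripper_width: 0.726
```

Request:
jog_arm(
  targets=[
    [0,0,0,0],
    [0,0,0,0],
    [0,0,0,0],
    [0,0,0,0],
    [0,0,0,0],
  ],
  fingers=1,
)

```text
time: 10.08
tool_pos: [0.6686, 0.0991, 0.3026]
tool_rot: [0.0, -0.307, 0.952, -0.0]
contact_force: [0.4, 0.2, 0.1]
gripper_width: 1.001
```

Request:
jog_arm(
  targets=[
    [0,0,-0.02,0],
    [0,0,-0.05,0],
    [0,0,-0.08,0],
    [0,0,-0.11,0],
    [0,0,-0.11,0],
  ],
)

```text
time: 10.5
tool_pos: [0.67, 0.0992, 0.4214]
tool_rot: [0.006, -0.307, 0.952, -0.002]
contact_force: [0.9, 0.5, 1.8]
gripper_width: 0.999
```

Run:
```python
from h import *
s,p,M=pose(); print(s["time"],p,s["contact_force"],s["joint_pos"][5])
A=np.array([.6074,-.2542,0]);a=np.radians(5.2); ax=[np.cos(a),np.sin(a)]; g=A+.027*np.array([-np.sin(a),np.cos(a),0])
print(g,to_tool([*g[:2],.30],ax))
im=cams.grab_frame("top"); im0=cv2.imread("pics/top0.png")[:,:,::-1]
print(np.abs(im.astype(int)-im0)[130:250,290:420].max(2).__gt__(60).sum())
im=cams.grab_frame("wrist"); cv2.imwrite("pics/w2.png",im[:,:,::-1])
```

```text
10.5 [0.67000567 0.09923956 0.42139595] [0.91003017 0.51189011 1.81139007] -2.1577572309030666
[ 0.60495292 -0.22731112  0.        ] (array([ 0.2449, -0.2261,  0.1204]), np.float64(-59.43274368083422))
0
```

Request:
jog_arm(
  targets=[
    [0.0245,-0.0226,0,0],
    [0.049,-0.045,0,0],
    [0.0735,-0.068,0,0],
    [0.098,-0.09,0,0],
    [0.1225,-0.113,0,0],
  ],
)

```text
time: 11.02
tool_pos: [0.6342, -0.0653, 0.4099]
tool_rot: [-0.002, -0.307, 0.952, 0.001]
contact_force: [0.3, -0.9, -0.9]
gripper_width: 1.0
```

Request:
jog_arm(
  targets=[
    [0.0245,-0.0226,0,0],
    [0.049,-0.045,0,0],
    [0.0735,-0.068,0,0],
    [0.098,-0.09,0,0],
    [0.1225,-0.113,0,0],
  ],
)

```text
time: 11.43
tool_pos: [0.6008, -0.2287, 0.4099]
tool_rot: [-0.001, -0.307, 0.952, 0.001]
contact_force: [0.8, 0.6, 0.2]
gripper_width: 0.999
```

Request:
jog_arm(
  targets=[
    [0,0,0,7],
    [0,0,0,14],
    [0,0,0,21],
    [0,0,0,28],
    [0,0,0,35],
  ],
)

```text
time: 11.85
tool_pos: [0.6013, -0.2275, 0.4098]
tool_rot: [-0.002, -0.003, 1.0, 0.001]
contact_force: [0.7, -0.8, -0.7]
gripper_width: 1.003
```

Request:
jog_arm(
  targets=[
    [0,0,0,7],
    [0,0,0,14],
    [0,0,0,21],
    [0,0,0,28],
    [0,0,0,35],
  ],
)

```text
time: 12.27
tool_pos: [0.6014, -0.2273, 0.4097]
tool_rot: [-0.002, 0.297, 0.955, 0.0]
contact_force: [-0.1, 0.9, 0.1]
gripper_width: 0.999
```

Request:
jog_arm(
  targets=[
    [0,0,0,7],
    [0,0,0,14],
    [0,0,0,21],
    [0,0,0,28],
    [0,0,0,35],
  ],
)

```text
time: 12.68
tool_pos: [0.6014, -0.2273, 0.4098]
tool_rot: [-0.002, 0.571, 0.821, -0.0]
contact_force: [0.3, 0.1, -0.8]
gripper_width: 1.002
```

Request:
jog_arm(
  targets=[
    [0,0,0.03,5],
    [0,0,0.06,10],
    [0,0,0.09,15.6],
    [0,0,0.12,15.6],
    [0,0,0.12,15.6],
  ],
)

```text
time: 13.1
tool_pos: [0.5981, -0.2255, 0.2814]
tool_rot: [-0.008, 0.674, 0.738, -0.002]
contact_force: [-0.9, 0.6, -2.2]
gripper_width: 0.995
```

Run:
```python
from h import *
s,p,M=pose(); print(s["time"],p,s["joint_pos"][5])
c=cams.get_calibration("wrist"); im=cams.grab_frame("wrist"); cv2.imwrite("pics/w3.png",im[:,:,::-1])
A=np.array([.6074,-.2542,0]);Rb=R.from_euler('z',5.2,degrees=True).as_matrix()
print("ends,peak",proj("wrist",[Rb@q+A for q in [(0,.040,.122),(0,-.040,.122),(0,0,.13)]],c))
g=A+Rb@[0,.027,0]; print(to_tool([*g[:2],.103],Rb[:2,0]))
```

```text
13.1 [ 0.59805338 -0.22551523  0.2814068 ] -0.5671464554580867
ends,peak [[265.29880631 170.18879485]
 [264.72058863 238.93621013]
 [265.1176389  208.05623478]]
(array([-0.0028,  0.0074,  0.1825]), np.float64(-0.021471154590471997))
```

View pics/w3.png

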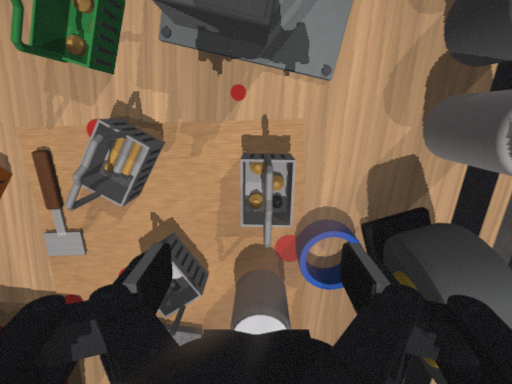

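The wrist view shows grey basket A's handle bar from (266,160) to (267,243), against a prediction of (265,165) to (265,243), so they agree to about 2 mm. The tin is at (260,320) and the tape at (330,255), both clear of the fingers. Descend in two stages.

Request:
jog_arm(
  targets=[
    [0,0.0035,0.03,0],
    [0,0.0035,0.06,0],
    [0,0.0035,0.09,0],
    [0,0.0035,0.11,0],
    [0,0.0035,0.11,0],
  ],
)

```text
time: 13.57
tool_pos: [0.6033, -0.2262, 0.178]
tool_rot: [-0.004, 0.674, 0.738, -0.001]
contact_force: [-0.6, -0.0, -1.1]
gripper_width: 1.001
```

Request:
jog_arm(
  targets=[
    [0,0,0,0],
    [0,0,0,0],
  ],
)

```text
time: 13.73
tool_pos: [0.6067, -0.2279, 0.1856]
tool_rot: [0.002, 0.675, 0.738, 0.001]
contact_force: [0.1, -0.1, 0.8]
gripper_width: 0.998
```

Run:
```python
from h import *
s,p,M=pose(); print(s["time"],p)
A=np.array([.6074,-.2542,0]);Rb=R.from_euler('z',5.2,degrees=True).as_matrix()
g=A+Rb@[0,.027,0]; print(to_tool([*g[:2],.103],Rb[:2,0]))
```

```text
13.7333 [ 0.60672006 -0.22791541  0.18555632]
(array([ 0.001 , -0.002 ,  0.0825]), np.float64(-0.03823298829128419))
```

Request:
jog_arm(
  targets=[
    [0,-0.001,0.03,0],
    [0,-0.001,0.06,0],
    [0,-0.001,0.078,0],
    [0,-0.001,0.078,0],
    [0,-0.001,0.078,0],
  ],
)

```text
time: 14.15
tool_pos: [0.6051, -0.2277, 0.106]
tool_rot: [0.001, 0.675, 0.738, 0.0]
contact_force: [-0.1, 0.8, 0.5]
gripper_width: 1.0
```

Request:
jog_arm(
  targets=[
    [0,0,0,0],
    [0,0,0,0],
    [0,0,0,0],
    [0,0,0,0],
    [0,0,0,0],
  ],
)

```text
time: 14.57
tool_pos: [0.6047, -0.2275, 0.1054]
tool_rot: [0.001, 0.675, 0.738, 0.0]
contact_force: [0.3, -0.7, -0.0]
gripper_width: 1.002
```

Request:
jog_arm(
  targets=[
    [0,0,0,0],
    [0,0,0,0],
    [0,0,0,0],
    [0,0,0,0],
    [0,0,0,0],
  ],
  fingers=0,
)

```text
time: 14.98
tool_pos: [0.6042, -0.2272, 0.1042]
tool_rot: [-0.0, 0.675, 0.738, -0.0]
contact_force: [0.9, 0.2, 0.7]
gripper_width: 0.3
```

Request:
jog_arm(
  targets=[
    [0,0,0,0],
    [0,0,0,0],
    [0,0,0,0],
    [0,0,0,0],
    [0,0,0,0],
  ],
)

```text
time: 15.4
tool_pos: [0.6044, -0.2272, 0.1044]
tool_rot: [0.0, 0.675, 0.738, 0.0]
contact_force: [1.0, 1.1, -0.4]
gripper_width: 0.068
```

```bash
cat >> h.py <<'E'
LY=-7.155; RL=R.from_euler('z',LY,degrees=True).as_matrix(); L0=np.array([.5535,.113,0])
def hook(k,dx,pz,side):
    """TCP target with peak at hook k (-1,0,1), dx in lift x from the seat, peak height pz, grasp on side*27mm of lift y"""
    return RL@[dx,.11*k+side*.027,0]+L0+[0,0,pz-.0256]
E
python3 - <<'E'
from h import *
s,p,M=pose(); print(s["time"],p,s["gripper_width"],s["joint_pos"][5],s["contact_force"])
print(to_tool([p[0],p[1],.305])); print(to_tool(hook(1,-.11,.33,1),RL[:2,0]),hook(1,-.11,.33,1))
E
```

```text
15.4 [ 0.60443734 -0.22717302  0.10439962] 0.06754122790896926 -0.5649238990789192 [ 1.03528499  1.06550756 -0.43015256]
(array([ 0.000e+00,  1.000e-04, -2.006e-01]), None)
(array([ 0.5007, -0.0983, -0.2   ]), np.float64(12.315000829926376)) [0.46142049 0.2626341  0.3044    ]
```

Request:
jog_arm(
  targets=[
    [0,0,-0.01,0],
    [0,0,-0.025,0],
    [0,0,-0.045,0],
    [0,0,-0.065,0],
    [0,0,-0.085,0],
  ],
)

```text
time: 15.82
tool_pos: [0.604, -0.2273, 0.1913]
tool_rot: [0.0, 0.675, 0.738, -0.0]
contact_force: [0.9, 0.4, -2.7]
gripper_width: 0.066
```

Request:
jog_arm(
  targets=[
    [0,0,-0.025,0],
    [0,0,-0.05,0],
    [0,0,-0.075,0],
    [0,0,-0.1,0],
    [0,0,-0.115,0],
  ],
)

```text
time: 16.23
tool_pos: [0.6048, -0.2277, 0.3094]
tool_rot: [0.003, 0.675, 0.738, 0.001]
contact_force: [1.2, -0.6, -2.2]
gripper_width: 0.07
```

Run:
```python
from h import *
s,p,M=pose(); print(s["time"],p,s["gripper_width"],s["joint_pos"][5],s["contact_force"])
a,_=to_tool([.42,-.2,.305]); b,t=to_tool(hook(1,-.14,.33,1),RL[:2,0]); print(a,b-a,t)
```

```text
16.2333 [ 0.6047924  -0.22768726  0.30937213] 0.06968147160336868 -0.56488257511841 [ 1.16747676 -0.6169586  -2.15207754]
[ 0.0442 -0.1816  0.0035] [ 0.4634  0.0535 -0.0006] 12.302474203221976
```

Request:
jog_arm(
  targets=[
    [0.004,-0.015,0,0],
    [0.01,-0.04,0,0],
    [0.016,-0.065,0,0],
    [0.022,-0.091,0,0],
    [0.028,-0.116,0,0],
  ],
)

```text
time: 16.65
tool_pos: [0.4847, -0.2094, 0.3044]
tool_rot: [-0.0, 0.675, 0.738, -0.0]
contact_force: [0.6, -1.2, -2.2]
gripper_width: 0.066
```

Request:
jog_arm(
  targets=[
    [0.006,-0.025,0,0],
    [0.012,-0.05,0,0],
    [0.016,-0.066,0,0],
    [0.03,-0.064,0,0],
    [0.055,-0.061,0,0],
  ],
)

```text
time: 17.07
tool_pos: [0.4194, -0.1614, 0.3048]
tool_rot: [0.001, 0.676, 0.737, -0.0]
contact_force: [0.8, 0.0, -1.2]
gripper_width: 0.068
```

Request:
jog_arm(
  targets=[
    [0.027,0.003,0,0],
    [0.055,0.006,0,0],
    [0.083,0.009,0,0],
    [0.111,0.012,0,0],
    [0.139,0.016,0,0],
  ],
)

```text
time: 17.48
tool_pos: [0.4233, -0.0194, 0.3048]
tool_rot: [0.0, 0.675, 0.738, 0.0]
contact_force: [1.5, 0.6, -2.2]
gripper_width: 0.07
```

Request:
jog_arm(
  targets=[
    [0.028,0.003,0,0],
    [0.056,0.006,0,0],
    [0.084,0.009,0,0],
    [0.112,0.012,0,0],
    [0.139,0.016,0,0],
  ],
)

```text
time: 17.9
tool_pos: [0.4268, 0.1206, 0.3049]
tool_rot: [0.0, 0.675, 0.738, 0.0]
contact_force: [0.4, -1.6, -3.0]
gripper_width: 0.067
```

Request:
jog_arm(
  targets=[
    [0.028,0.003,0,0],
    [0.056,0.006,0,0],
    [0.084,0.009,0,0],
    [0.112,0.012,0,0],
    [0.139,0.016,0,0],
  ],
)

```text
time: 18.32
tool_pos: [0.4303, 0.2605, 0.3048]
tool_rot: [0.0, 0.674, 0.738, 0.0]
contact_force: [0.4, -0.4, -3.0]
gripper_width: 0.068
```

Request:
jog_arm(
  targets=[
    [0,0,0,4],
    [0,0,0,8],
    [0,0,0,12.3],
    [0,0,0,12.3],
    [0,0,0,12.3],
  ],
)

```text
time: 18.73
tool_pos: [0.4307, 0.259, 0.3045]
tool_rot: [0.0, 0.749, 0.662, 0.0]
contact_force: [-0.4, -0.0, -2.0]
gripper_width: 0.068
```

Run:
```python
from h import *
s,p,M=pose(); print(s["time"],p,s["gripper_width"],s["joint_pos"][5],s["contact_force"])
b,t=to_tool(hook(1,-.10,.29,1),RL[:2,0]); print(b,t);b,t=to_tool(hook(1,0,.29,1),RL[:2,0]); print(b,t)
im=cams.grab_frame("side"); x=im[130:290,150:310,::-1]; cv2.imwrite("pics/s1.png",cv2.resize(x,None,fx=3.75,fy=3.75,interpolation=cv2.INTER_CUBIC))
```

```text
18.7333 [0.43069736 0.25904132 0.3045394 ] 0.06842354847277111 0.5161870689035478 [-0.38557657 -0.01511959 -1.99094227]
[0.0073 0.04   0.0401] 0.11750746434418602
[0.0071 0.14   0.0402] 0.11750746434418602
```

View pics/s1.png

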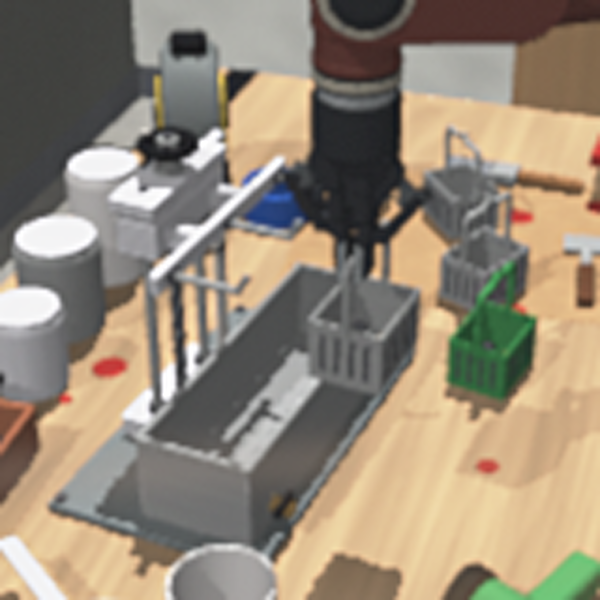

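The side view shows basket A upright at crop (365,330), in front of hook 3, whose tip is at crop (240,285). The lift is up. Insert.

Request:
jog_arm(
  targets=[
    [0.003,0.01,0.012,0],
    [0.007,0.02,0.025,0],
    [0.0073,0.03,0.04,0],
    [0.0073,0.035,0.04,0],
    [0.0073,0.04,0.04,0],
  ],
)

```text
time: 19.2
tool_pos: [0.4712, 0.2609, 0.2634]
tool_rot: [-0.0, 0.75, 0.662, -0.001]
contact_force: [-0.2, -0.6, -1.7]
gripper_width: 0.068
```

Request:
jog_arm(
  targets=[
    [0,0.015,0,0],
    [0,0.03,0,0],
    [0,0.045,0,0],
    [0,0.06,0,0],
    [0,0.07,0,0],
  ],
)

```text
time: 19.62
tool_pos: [0.5425, 0.2524, 0.2659]
tool_rot: [0.001, 0.75, 0.662, 0.001]
contact_force: [-0.5, -0.5, -2.5]
gripper_width: 0.07
```

Request:
jog_arm(
  targets=[
    [0,0.01,0,0],
    [0,0.02,0,0],
    [0,0.03,0,0],
    [0,0.03,0,0],
    [0,0.03,0,0],
  ],
)

```text
time: 20.03
tool_pos: [0.5708, 0.2489, 0.2642]
tool_rot: [-0.0, 0.75, 0.662, -0.0]
contact_force: [-0.3, 0.2, -2.5]
gripper_width: 0.067
```

Run:
```python
from h import *
s,p,M=pose(); print(s["time"],p,s["gripper_width"],s["contact_force"])
print(to_tool(hook(1,0,.258,1),RL[:2,0]))
c=cams.get_calibration("wrist"); im=cams.grab_frame("wrist"); cv2.imwrite("pics/w4.png",im[:,:,::-1])
print(proj("wrist",[RL@[dx,.11,.254+dz]+L0 for dx,dz in [(0,0),(-.031,.017),(.052,0)]],c))
```

```text
20.0333 [0.57081235 0.24889653 0.26418498] 0.06729335164735477 [-0.34240741  0.15672827 -2.47515422]
(array([ 0.    , -0.0002,  0.0318]), np.float64(-0.003861281682475237))
[[256.75917081 278.01093861]
 [200.436792   295.35555083]
 [342.5144017  278.04858092]]
```

View pics/w4.png

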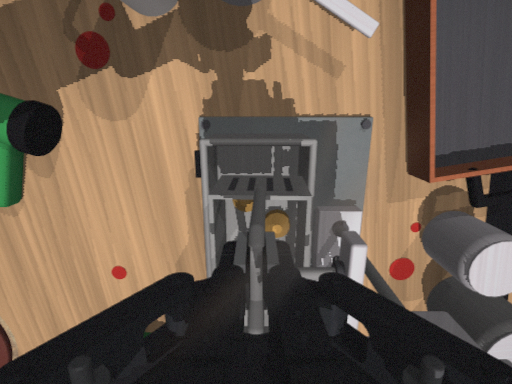

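The rod enters from the hook bar at (310,272), as predicted, and the handle runs over it. Lower.

Request:
jog_arm(
  targets=[
    [0,0,0.008,0],
    [0,0,0.016,0],
    [0,0,0.024,0],
    [0,0,0.03,0],
    [0,0,0.032,0],
  ],
)

```text
time: 20.5
tool_pos: [0.5702, 0.2493, 0.2324]
tool_rot: [-0.0, 0.75, 0.662, -0.0]
contact_force: [-3.0, 1.8, 6.5]
gripper_width: 0.069
```

Request:
jog_arm(
  targets=[
    [0,0,0,0],
    [0,0,0,0],
    [0,0,0,0],
  ],
)

```text
time: 20.75
tool_pos: [0.5706, 0.2496, 0.2327]
tool_rot: [-0.0, 0.75, 0.662, 0.001]
contact_force: [-1.3, 2.4, 2.3]
gripper_width: 0.071
```

The weight is taken by the hook (Fz went from -2.5 to +2.3). Open partly and withdraw upward.

Request:
jog_arm(
  targets=[
    [0,0,0,0],
    [0,0,0,0],
    [0,0,0,0],
    [0,0,0,0],
    [0,0,0,0],
  ],
  fingers=0.4,
)

```text
time: 21.17
tool_pos: [0.5707, 0.2486, 0.2321]
tool_rot: [0.0, 0.75, 0.662, -0.0]
contact_force: [-0.3, 0.6, -0.5]
gripper_width: 0.397
```

Request:
jog_arm(
  targets=[
    [0,0,-0.01,0],
    [0,0,-0.025,0],
    [0,0,-0.05,0],
    [0,0,-0.075,0],
    [0,0,-0.1,0],
  ],
)

```text
time: 21.58
tool_pos: [0.5708, 0.2489, 0.3353]
tool_rot: [0.0, 0.75, 0.662, 0.001]
contact_force: [0.0, -0.1, 0.1]
gripper_width: 0.396
```

Run:
```python
from h import *
s,p,M=pose(); print(s["time"],p,s["joint_pos"][5])
im=cams.grab_frame("top"); im0=cv2.imread("pics/top0.png")[:,:,::-1]
d=np.abs(im.astype(int)-im0).max(2)>60; print(d[130:250,290:420].sum(), d[135:185,300:350].sum())
a=np.hstack([im[95:205,150:285],im[130:240,290:400]]); cv2.imwrite("pics/t3.png",cv2.resize(a[:,:,::-1],None,fx=3.2,fy=3.2,interpolation=cv2.INTER_CUBIC))
C=np.array([.4043,-.2345,0]);Rb=R.from_euler('z',-24.5,degrees=True).as_matrix(); g=C+Rb@[0,.027,0]
print(to_tool([.42,.15,.33]), to_tool([*g[:2],.30],Rb[:2,0]))
```

```text
21.5833 [0.57078969 0.24893861 0.33531593] 0.4165938412714511
798 780
(array([-0.1178, -0.1393,  0.0104]), None) (array([-0.4756, -0.0993,  0.0392]), np.float64(17.357780713591097))
```

View pics/t3.png

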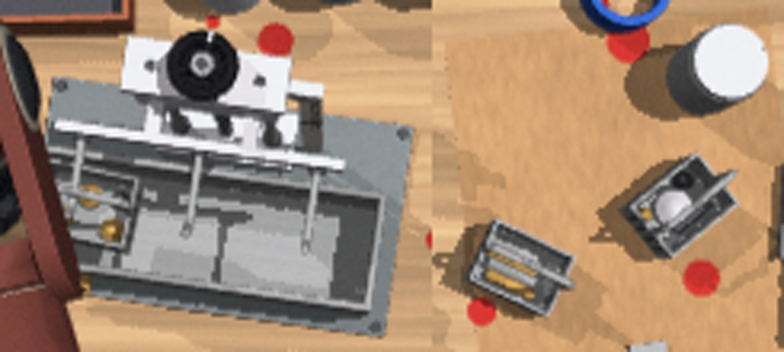

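The left crop shows basket A hanging on hook 3, its contents level at crop (95,210). The right crop shows B and C unmoved. C is next.

Request:
jog_arm(
  targets=[
    [-0.02,-0.004,0,0],
    [-0.05,-0.0104,0,0],
    [-0.085,-0.0177,0,0],
    [-0.12,-0.025,0,0],
    [-0.155,-0.0324,0,0],
  ],
)

```text
time: 22.05
tool_pos: [0.5188, 0.098, 0.334]
tool_rot: [0.001, 0.75, 0.662, 0.001]
contact_force: [0.4, -0.9, 0.1]
gripper_width: 0.401
```

Request:
jog_arm(
  targets=[
    [-0.035,-0.0073,0,0],
    [-0.07,-0.0146,0,0],
    [-0.105,-0.0219,0,0],
    [-0.14,-0.0292,0,0],
    [-0.175,-0.0365,0,0],
  ],
  fingers=1,
)

```text
time: 22.47
tool_pos: [0.4606, -0.0714, 0.3342]
tool_rot: [0.001, 0.75, 0.662, 0.001]
contact_force: [0.7, -0.7, -0.0]
gripper_width: 1.003
```

Request:
jog_arm(
  targets=[
    [-0.035,-0.0073,0,0],
    [-0.07,-0.0146,0,0],
    [-0.105,-0.0219,0,0],
    [-0.13,-0.027,0,0],
    [-0.1456,-0.0304,0,0],
  ],
)

```text
time: 22.88
tool_pos: [0.412, -0.2131, 0.334]
tool_rot: [0.001, 0.751, 0.661, -0.0]
contact_force: [0.2, -0.2, -0.6]
gripper_width: 0.999
```

Request:
jog_arm(
  targets=[
    [0,0,0.01,6],
    [0,0,0.03,12],
    [0,0,0.06,17.4],
    [0,0,0.06,17.4],
    [0,0,0.06,17.4],
  ],
)

```text
time: 23.3
tool_pos: [0.4124, -0.2102, 0.272]
tool_rot: [-0.001, 0.841, 0.542, -0.0]
contact_force: [0.8, -0.9, 0.1]
gripper_width: 0.996
```

Run:
```python
from h import *
s,p,M=pose(); print(s["time"],p,s["joint_pos"][5])
C=np.array([.4043,-.2345,0]);Rb=R.from_euler('z',-24.5,degrees=True).as_matrix(); g=C+Rb@[0,.027,0]
c=cams.get_calibration("wrist"); im=cams.grab_frame("wrist"); cv2.imwrite("pics/w5.png",im[:,:,::-1])
print("ends,peak",proj("wrist",[Rb@q+C for q in [(0,.045,.122),(0,-.045,.122),(0,0,.13)]],c))
print(to_tool([*g[:2],.103],Rb[:2,0]))
```

```text
23.3 [ 0.41241645 -0.21024647  0.27199091] -0.2063592231777889
ends,peak [[259.25311935 161.78553195]
 [258.87608649 241.71547231]
 [259.11868582 205.79382516]]
(array([0.0017, 0.0016, 0.1708]), np.float64(0.09014099202984482))
```

View pics/w5.png

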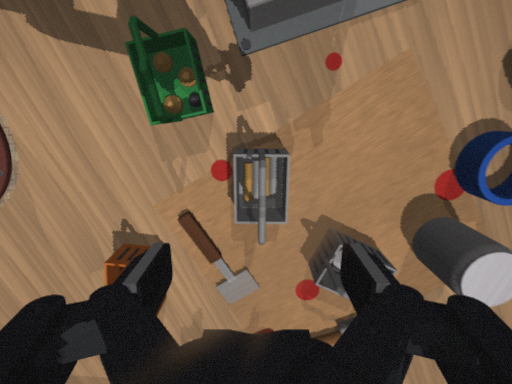

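C's bar runs from (262,152) to (263,243), about 3 px from the prediction (259). I'll add 2 mm in tool y. Descend and grip.

Request:
jog_arm(
  targets=[
    [0.0017,0.0035,0.03,0],
    [0.0017,0.0035,0.065,0],
    [0.0017,0.0035,0.1,0],
    [0.0017,0.0035,0.13,0],
    [0.0017,0.0035,0.15,0],
  ],
)

```text
time: 23.77
tool_pos: [0.4172, -0.2105, 0.1219]
tool_rot: [0.0, 0.841, 0.542, 0.0]
contact_force: [-0.4, -0.4, -0.9]
gripper_width: 0.999
```

Request:
jog_arm(
  targets=[
    [0,0,0.01,0],
    [0,0,0.019,0],
    [0,0,0.019,0],
    [0,0,0.019,0],
    [0,0,0.019,0],
  ],
)

```text
time: 24.18
tool_pos: [0.4182, -0.2114, 0.1056]
tool_rot: [0.002, 0.841, 0.541, 0.001]
contact_force: [-0.7, -0.3, 0.2]
gripper_width: 0.997
```

Request:
jog_arm(
  targets=[
    [0,0,0,0],
    [0,0,0,0],
    [0,0,0,0],
    [0,0,0,0],
    [0,0,0,0],
  ],
  fingers=0,
)

```text
time: 24.6
tool_pos: [0.4169, -0.2106, 0.1035]
tool_rot: [0.0, 0.841, 0.541, 0.0]
contact_force: [0.5, -0.5, -0.2]
gripper_width: 0.296
```

Request:
jog_arm(
  targets=[
    [0,0,0,0],
    [0,0,0,0],
    [0,0,0,0],
    [0,0,0,0],
    [0,0,0,0],
  ],
)

```text
time: 25.02
tool_pos: [0.4171, -0.2106, 0.1034]
tool_rot: [0.0, 0.841, 0.541, 0.0]
contact_force: [0.6, 0.2, 0.5]
gripper_width: 0.069
```

Request:
jog_arm(
  targets=[
    [0,0,-0.01,0],
    [0,0,-0.025,0],
    [0,0,-0.045,0],
    [0,0,-0.065,0],
    [0,0,-0.085,0],
  ],
)

```text
time: 25.43
tool_pos: [0.4161, -0.21, 0.1886]
tool_rot: [-0.001, 0.841, 0.541, -0.0]
contact_force: [-0.2, -0.6, -3.0]
gripper_width: 0.065
```

Request:
jog_arm(
  targets=[
    [0,0,-0.025,0],
    [0,0,-0.05,0],
    [0,0,-0.075,0],
    [0,0,-0.1,0],
    [0,0,-0.115,0],
  ],
)

```text
time: 25.85
tool_pos: [0.4169, -0.2106, 0.3063]
tool_rot: [0.001, 0.841, 0.541, 0.0]
contact_force: [-0.0, 0.7, -1.9]
gripper_width: 0.064
```

Run:
```python
from h import *
s,p,M=pose(); print(s["time"],p,s["gripper_width"],s["joint_pos"][5],s["contact_force"])
b,t=to_tool(hook(0,-.14,.33,1),RL[:2,0]); print(b,t)
```

```text
25.85 [ 0.41691072 -0.21060278  0.30632569] 0.06430621080941518 -0.19881178922119963 [-0.01466137  0.686686   -1.86493545]
[ 0.335  -0.1519  0.0014] -17.390215586928335
```

Request:
jog_arm(
  targets=[
    [0.012,-0.0054,0,0],
    [0.034,-0.0154,0,0],
    [0.059,-0.0268,0,0],
    [0.085,-0.0385,0,0],
    [0.111,-0.0503,0,0],
  ],
)

```text
time: 26.27
tool_pos: [0.416, -0.0866, 0.3014]
tool_rot: [-0.002, 0.841, 0.54, -0.001]
contact_force: [0.5, 0.2, -3.0]
gripper_width: 0.066
```

Request:
jog_arm(
  targets=[
    [0.026,-0.0118,0,0],
    [0.052,-0.0236,0,0],
    [0.078,-0.0354,0,0],
    [0.104,-0.0472,0,0],
    [0.13,-0.059,0,0],
  ],
)

```text
time: 26.68
tool_pos: [0.416, 0.0562, 0.3015]
tool_rot: [-0.001, 0.841, 0.541, -0.001]
contact_force: [0.4, -0.5, -3.8]
gripper_width: 0.068
```

Request:
jog_arm(
  targets=[
    [0.024,-0.011,0,0],
    [0.048,-0.022,0,0],
    [0.07,-0.032,0,0],
    [0.088,-0.04,0,0],
    [0.094,-0.0426,0,0],
  ],
)

```text
time: 27.1
tool_pos: [0.4161, 0.16, 0.3014]
tool_rot: [-0.001, 0.84, 0.542, -0.001]
contact_force: [-0.2, -0.4, -2.5]
gripper_width: 0.066
```

Request:
jog_arm(
  targets=[
    [0,0,0,-5],
    [0,0,0,-11],
    [0,0,0,-17.4],
    [0,0,0,-17.4],
    [0,0,0,-17.4],
  ],
)

```text
time: 27.52
tool_pos: [0.4171, 0.1571, 0.3023]
tool_rot: [-0.0, 0.751, 0.661, -0.001]
contact_force: [1.2, -0.2, -2.6]
gripper_width: 0.066
```

Run:
```python
from h import *
s,p,M=pose(); print(s["time"],p,s["gripper_width"],s["contact_force"])
print(to_tool(hook(0,-.10,.29,1),RL[:2,0]))
```

```text
27.5167 [0.41712871 0.15712034 0.30225721] 0.06562288092510582 [ 1.16657869 -0.23673191 -2.57643888]
(array([0.0004, 0.0409, 0.0378]), np.float64(-0.16091950296232937))
```

Request:
jog_arm(
  targets=[
    [0,0.01,0.012,0],
    [0,0.02,0.025,0],
    [0,0.03,0.038,0],
    [0,0.035,0.038,0],
    [0,0.041,0.038,0],
  ],
)

```text
time: 27.93
tool_pos: [0.458, 0.1519, 0.2641]
tool_rot: [-0.001, 0.75, 0.661, -0.001]
contact_force: [-0.4, 0.2, -3.2]
gripper_width: 0.065
```

Request:
jog_arm(
  targets=[
    [0,0.015,0,0],
    [0,0.03,0,0],
    [0,0.045,0,0],
    [0,0.06,0,0],
    [0,0.07,0,0],
  ],
)

```text
time: 28.35
tool_pos: [0.5295, 0.1433, 0.2665]
tool_rot: [0.001, 0.75, 0.661, 0.001]
contact_force: [0.2, -0.3, -2.1]
gripper_width: 0.068
```

Request:
jog_arm(
  targets=[
    [0,0.01,0,0],
    [0,0.02,0,0],
    [0,0.03,0,0],
    [0,0.03,0,0],
    [0,0.03,0,0],
  ],
)

```text
time: 28.77
tool_pos: [0.5579, 0.1398, 0.2652]
tool_rot: [-0.0, 0.75, 0.662, -0.0]
contact_force: [-0.1, 0.1, -3.2]
gripper_width: 0.063
```

Run:
```python
from h import *
s,p,M=pose(); print(s["time"],p,s["gripper_width"],s["contact_force"])
print(to_tool(hook(0,0,.258,1),RL[:2,0]))
```

```text
28.7667 [0.55789199 0.13975064 0.26521375] 0.06283932602481977 [-0.13285129  0.09640567 -3.20508217]
(array([-0.0001, -0.001 ,  0.0328]), np.float64(-0.006563022848851574))
```

Request:
jog_arm(
  targets=[
    [0,0,0.008,0],
    [0,0,0.016,0],
    [0,0,0.024,0],
    [0,0,0.03,0],
    [0,0,0.033,0],
  ],
)

```text
time: 29.18
tool_pos: [0.5569, 0.1399, 0.2311]
tool_rot: [-0.001, 0.75, 0.662, -0.001]
contact_force: [-2.8, 0.7, 5.3]
gripper_width: 0.068
```

Request:
jog_arm(
  targets=[
    [0,0,0,0],
    [0,0,0,0],
    [0,0,0,0],
  ],
)

```text
time: 29.43
tool_pos: [0.5579, 0.1398, 0.2324]
tool_rot: [0.0, 0.75, 0.662, 0.0]
contact_force: [-0.7, -0.6, -3.3]
gripper_width: 0.066
```

Run:
```python
from h import *
s,p,M=pose(); print(s["time"],p,s["gripper_width"],s["contact_force"])
```

```text
29.4333 [0.55790415 0.13975663 0.23238765] 0.06557480312299185 [-0.68364513 -0.60830931 -3.32645   ]
```

Request:
jog_arm(
  targets=[
    [0,0,0.002,0],
    [0,0,0.002,0],
    [0,0,0.002,0],
    [0,0,0.002,0],
    [0,0,0.002,0],
  ],
)

```text
time: 29.85
tool_pos: [0.5583, 0.1399, 0.2313]
tool_rot: [0.0, 0.75, 0.662, 0.001]
contact_force: [-1.1, 1.5, 3.5]
gripper_width: 0.067
```

Request:
jog_arm(
  targets=[
    [0,0,0,0],
    [0,0,0,0],
    [0,0,0,0],
    [0,0,0,0],
    [0,0,0,0],
  ],
  fingers=0.4,
)

```text
time: 30.27
tool_pos: [0.5577, 0.1397, 0.2299]
tool_rot: [-0.0, 0.75, 0.662, -0.0]
contact_force: [0.3, 0.7, -0.0]
gripper_width: 0.399
```

Request:
jog_arm(
  targets=[
    [0,0,-0.01,0],
    [0,0,-0.025,0],
    [0,0,-0.05,0],
    [0,0,-0.075,0],
    [0,0,-0.1,0],
  ],
)

```text
time: 30.68
tool_pos: [0.5576, 0.1397, 0.332]
tool_rot: [0.0, 0.75, 0.662, 0.0]
contact_force: [0.9, 1.4, 0.5]
gripper_width: 0.398
```

```bash
cat > b.py <<'E'
from h import *
B=np.array([.471,-.4039,0]);Rb=R.from_euler('z',41.85,degrees=True).as_matrix(); g=B+Rb@[0,.027,0]
E
python3 - <<'E'
from b import *
s,p,M=pose(); print(s["time"],p,s["joint_pos"][5])
im=cams.grab_frame("top"); im0=cv2.imread("pics/top0.png")[:,:,::-1]
d=np.abs(im.astype(int)-im0).max(2)>60; print("B change",d[175:220,335:400].sum())
a=np.hstack([im[95:205,150:285],im[130:240,290:400]]); cv2.imwrite("pics/t4.png",cv2.resize(a[:,:,::-1],None,fx=3.2,fy=3.2,interpolation=cv2.INTER_CUBIC))
print(to_tool([*g[:2],.30],Rb[:2,0]))
E
```

```text
30.6833 [0.55761244 0.13972501 0.33198855] 0.24084052182260218
B change 0
(array([-0.5331, -0.0411,  0.0373]), np.float64(-48.99303894411026))
```

View pics/t4.png

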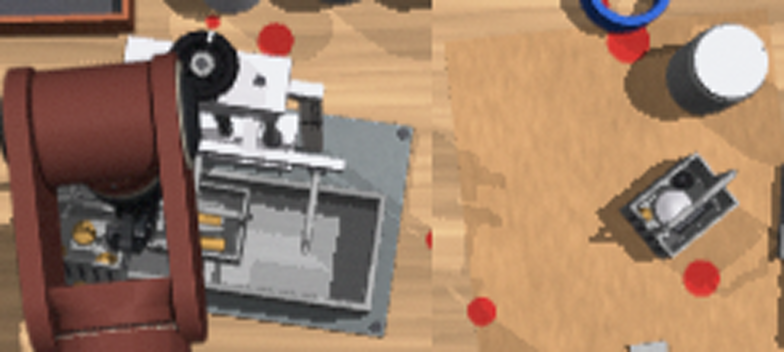

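C hangs on hook 2 (contents at crop (215,230)) and B is unmoved. B is next.

Request:
jog_arm(
  targets=[
    [-0.02,-0.0015,0,0],
    [-0.05,-0.004,0,0],
    [-0.085,-0.0065,0,0],
    [-0.12,-0.009,0,0],
    [-0.155,-0.012,0,0],
  ],
)

```text
time: 31.15
tool_pos: [0.5262, -0.0137, 0.3309]
tool_rot: [0.0, 0.75, 0.662, 0.0]
contact_force: [0.2, -0.9, -0.4]
gripper_width: 0.398
```

Request:
jog_arm(
  targets=[
    [-0.035,-0.0027,0,0],
    [-0.07,-0.0054,0,0],
    [-0.105,-0.008,0,0],
    [-0.14,-0.0108,0,0],
    [-0.175,-0.0135,0,0],
  ],
  fingers=1,
)

```text
time: 31.57
tool_pos: [0.4908, -0.1861, 0.331]
tool_rot: [0.001, 0.75, 0.662, 0.0]
contact_force: [0.6, -0.3, -0.6]
gripper_width: 1.001
```

Request:
jog_arm(
  targets=[
    [-0.035,-0.0027,0,0],
    [-0.07,-0.0054,0,0],
    [-0.105,-0.008,0,0],
    [-0.14,-0.0108,0,0],
    [-0.175,-0.0135,0,0],
  ],
)

```text
time: 31.98
tool_pos: [0.4556, -0.3582, 0.331]
tool_rot: [0.0, 0.75, 0.662, 0.0]
contact_force: [0.7, 0.7, 0.0]
gripper_width: 1.0
```

Request:
jog_arm(
  targets=[
    [-0.028,-0.002,0,-5],
    [-0.028,-0.002,0,-12],
    [-0.028,-0.002,0,-19],
    [-0.028,-0.002,0,-26],
    [-0.028,-0.002,0,-32],
  ],
)

```text
time: 32.4
tool_pos: [0.4506, -0.3844, 0.3307]
tool_rot: [0.0, 0.536, 0.844, -0.0]
contact_force: [0.2, 0.9, -0.1]
gripper_width: 1.001
```

Request:
jog_arm(
  targets=[
    [0,0,0,-6],
    [0,0,0,-12],
    [0,0,0,-17],
    [0,0,0,-17],
    [0,0,0,-17],
  ],
)

```text
time: 32.82
tool_pos: [0.4508, -0.3841, 0.3307]
tool_rot: [0.0, 0.409, 0.913, -0.0]
contact_force: [0.7, -0.1, -0.3]
gripper_width: 0.997
```

Run:
```python
from b import *
s,p,M=pose(); print(s["time"],p,s["joint_pos"][5])
c=cams.get_calibration("wrist"); im=cams.grab_frame("wrist"); cv2.imwrite("pics/w6.png",im[:,:,::-1])
print("ends",proj("wrist",[Rb@q+B for q in [(0,.045,.122),(0,-.045,.122)]],c).round(1).tolist())
print(to_tool([*g[:2],.103],Rb[:2,0]))
# brightness across the bar on three rows near its prediction
gr=im.mean(2)
for v in (165,190,215): print(v,gr[v,235:290:3].round().astype(int).tolist())
```

```text
32.8167 [ 0.45081595 -0.38407207  0.33068615] -1.5594330843950037
ends [[258.6, 156.7], [258.6, 224.8]]
(array([-0.0012,  0.0018,  0.2276]), np.float64(-0.11217017100530313))
165 [126, 52, 72, 74, 60, 66, 65, 84, 122, 101, 60, 97, 121, 61, 87, 54, 103, 66, 117]
190 [133, 70, 55, 34, 63, 59, 56, 80, 102, 57, 35, 31, 30, 63, 56, 122, 69, 117, 125]
215 [129, 124, 123, 122, 126, 131, 121, 117, 122, 126, 126, 124, 126, 128, 125, 122, 124, 125, 122]
```

```bash
python3 -c "
import cv2;i=cv2.imread('pics/w6.png')[120:270,180:340];cv2.imwrite('pics/w6c.png',cv2.resize(i,None,fx=4,fy=4,interpolation=cv2.INTER_CUBIC))"
```

```text
(no output)
```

View pics/w6c.png

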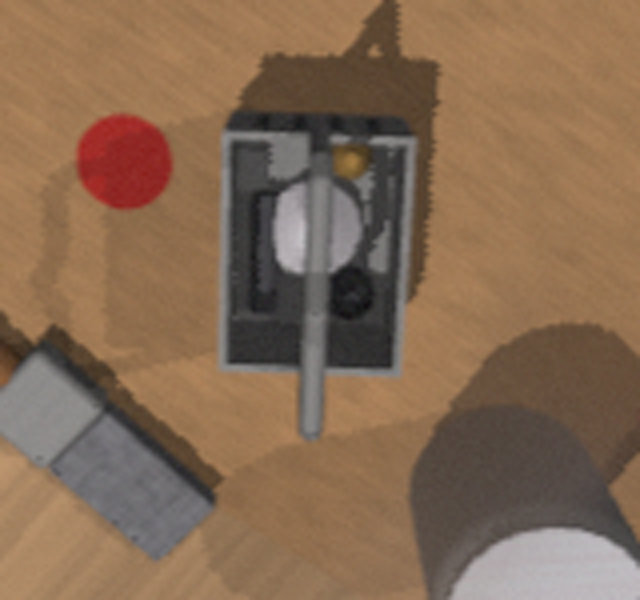

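Basket B's bar runs from (259.5,157) to (257.7,228), matching the prediction. The scraper and tin are clear. Descend and grip.

Request:
jog_arm(
  targets=[
    [0,0.0015,0.03,0],
    [0,0.0015,0.065,0],
    [0,0.0015,0.1,0],
    [0,0.0015,0.135,0],
    [0,0.0015,0.165,0],
  ],
)

```text
time: 33.28
tool_pos: [0.4514, -0.3824, 0.163]
tool_rot: [-0.001, 0.409, 0.913, 0.0]
contact_force: [-0.4, 0.5, -1.0]
gripper_width: 0.998
```

Request:
jog_arm(
  targets=[
    [0,0,0.025,0],
    [0,0,0.05,0],
    [0,0,0.062,0],
    [0,0,0.062,0],
    [0,0,0.062,0],
  ],
)

```text
time: 33.7
tool_pos: [0.452, -0.383, 0.1035]
tool_rot: [-0.0, 0.408, 0.913, 0.0]
contact_force: [0.2, -0.1, 0.6]
gripper_width: 0.999
```

Request:
jog_arm(
  targets=[
    [0,0,0,0],
    [0,0,0,0],
    [0,0,0,0],
    [0,0,0,0],
    [0,0,0,0],
  ],
  fingers=0,
)

```text
time: 34.12
tool_pos: [0.4523, -0.3833, 0.1042]
tool_rot: [0.001, 0.408, 0.913, -0.0]
contact_force: [-0.6, -0.3, -0.7]
gripper_width: 0.303
```

Request:
jog_arm(
  targets=[
    [0,0,0,0],
    [0,0,0,0],
    [0,0,0,0],
    [0,0,0,0],
    [0,0,0,0],
  ],
)

```text
time: 34.53
tool_pos: [0.452, -0.3828, 0.1034]
tool_rot: [-0.0, 0.408, 0.913, 0.0]
contact_force: [-0.6, 1.3, 1.9]
gripper_width: 0.073
```

Request:
jog_arm(
  targets=[
    [0,0,-0.01,0],
    [0,0,-0.025,0],
    [0,0,-0.045,0],
    [0,0,-0.065,0],
    [0,0,-0.085,0],
  ],
)

```text
time: 34.95
tool_pos: [0.4515, -0.3828, 0.1889]
tool_rot: [-0.001, 0.408, 0.913, 0.0]
contact_force: [0.2, -0.5, -2.5]
gripper_width: 0.071
```

Request:
jog_arm(
  targets=[
    [0,0,-0.025,0],
    [0,0,-0.05,0],
    [0,0,-0.075,0],
    [0,0,-0.1,0],
    [0,0,-0.115,0],
  ],
)

```text
time: 35.37
tool_pos: [0.4522, -0.3836, 0.3069]
tool_rot: [0.002, 0.408, 0.913, -0.001]
contact_force: [-0.1, -0.3, -0.9]
gripper_width: 0.071
```

Run:
```python
from h import *
s,p,M=pose(); print(s["time"],p,s["gripper_width"],s["joint_pos"][5],s["contact_force"])
b,t=to_tool(hook(-1,-.14,.33,1),RL[:2,0]); print(b,t)
```

```text
35.3667 [ 0.45224105 -0.38358968  0.30685281] 0.07101300900707865 -1.5590689504202562 [-0.05590476 -0.30567799 -0.91046885]
[0.3536 0.2522 0.001 ] 48.99843310624479
```

Request:
jog_arm(
  targets=[
    [0.01,0.0071,0,0],
    [0.028,0.02,0,0],
    [0.05,0.0357,0,0],
    [0.072,0.0514,0,0],
    [0.094,0.067,0,0],
  ],
)

```text
time: 35.78
tool_pos: [0.438, -0.266, 0.3007]
tool_rot: [-0.002, 0.408, 0.913, 0.001]
contact_force: [-0.7, -0.0, -1.9]
gripper_width: 0.075
```

Request:
jog_arm(
  targets=[
    [0.022,0.0157,0,0],
    [0.044,0.0314,0,0],
    [0.066,0.0471,0,0],
    [0.088,0.0628,0,0],
    [0.11,0.0785,0,0],
  ],
)

```text
time: 36.2
tool_pos: [0.4228, -0.1318, 0.3009]
tool_rot: [-0.002, 0.408, 0.913, 0.0]
contact_force: [-0.1, -0.1, -2.2]
gripper_width: 0.075
```

Request:
jog_arm(
  targets=[
    [0.022,0.0157,0,0],
    [0.044,0.0314,0,0],
    [0.066,0.0471,0,0],
    [0.088,0.0628,0,0],
    [0.11,0.0785,0,0],
  ],
)

```text
time: 36.62
tool_pos: [0.4077, 0.0022, 0.301]
tool_rot: [-0.001, 0.408, 0.913, -0.0]
contact_force: [0.8, -0.2, -1.8]
gripper_width: 0.071
```

Request:
jog_arm(
  targets=[
    [0.02,0.0143,0,0],
    [0.034,0.0243,0,0],
    [0.0396,0.0282,0,5],
    [0.0396,0.0282,0,11],
    [0.0396,0.0282,0,17],
  ],
)

```text
time: 37.03
tool_pos: [0.4025, 0.0498, 0.301]
tool_rot: [-0.001, 0.54, 0.842, -0.001]
contact_force: [0.2, -0.9, -1.9]
gripper_width: 0.07
```

Request:
jog_arm(
  targets=[
    [0,0,0,6],
    [0,0,0,12],
    [0,0,0,18],
    [0,0,0,24],
    [0,0,0,29],
  ],
)

```text
time: 37.45
tool_pos: [0.4026, 0.0492, 0.3009]
tool_rot: [-0.001, 0.734, 0.679, -0.001]
contact_force: [-1.3, -0.4, -1.5]
gripper_width: 0.073
```

Request:
jog_arm(
  targets=[
    [0,0,0,2],
    [0,0,0,3],
    [0,0,0,3],
  ],
)

```text
time: 37.7
tool_pos: [0.4029, 0.049, 0.3016]
tool_rot: [-0.001, 0.75, 0.662, -0.001]
contact_force: [0.4, 0.1, -1.8]
gripper_width: 0.071
```

Run:
```python
from h import *
s,p,M=pose(); print(s["time"],p,s["gripper_width"],s["contact_force"])
print(to_tool(hook(-1,-.10,.29,1),RL[:2,0]))
```

```text
37.7 [0.40293978 0.04902251 0.30162311] 0.0712154566378355 [ 0.44584489  0.07688072 -1.8456408 ]
(array([-0.0008,  0.0415,  0.0371]), np.float64(0.0333649770500557))
```

Request:
jog_arm(
  targets=[
    [0,0.01,0.012,0],
    [0,0.02,0.025,0],
    [-0.001,0.03,0.037,0],
    [-0.001,0.035,0.037,0],
    [-0.001,0.0415,0.037,0],
  ],
)

```text
time: 38.12
tool_pos: [0.4443, 0.0426, 0.265]
tool_rot: [-0.001, 0.75, 0.662, -0.001]
contact_force: [0.9, -0.0, -1.8]
gripper_width: 0.073
```

Request:
jog_arm(
  targets=[
    [0,0.015,0,0],
    [0,0.03,0,0],
    [0,0.045,0,0],
    [0,0.06,0,0],
    [0,0.07,0,0],
  ],
)

```text
time: 38.53
tool_pos: [0.5158, 0.0337, 0.2673]
tool_rot: [0.001, 0.75, 0.662, 0.001]
contact_force: [-1.1, 0.7, -2.0]
gripper_width: 0.072
```

Request:
jog_arm(
  targets=[
    [0,0.01,0,0],
    [0,0.02,0,0],
    [0,0.03,0,0],
    [0,0.03,0,0],
    [0,0.03,0,0],
  ],
)

```text
time: 38.95
tool_pos: [0.5443, 0.0301, 0.2663]
tool_rot: [-0.0, 0.75, 0.662, -0.0]
contact_force: [-0.7, 0.3, -1.5]
gripper_width: 0.072
```

Run:
```python
from h import *
s,p,M=pose(); print(s["time"],p,s["gripper_width"],s["contact_force"])
print(to_tool(hook(-1,0,.258,1),RL[:2,0]))
```

```text
38.95 [0.54426859 0.03005385 0.26629127] 0.07150353858330814 [-0.7327411   0.34892463 -1.53075569]
(array([ 0.0005, -0.0011,  0.0339]), np.float64(0.00815811120816079))
```

Request:
jog_arm(
  targets=[
    [0,0,0.008,0],
    [0,0,0.016,0],
    [0,0,0.024,0],
    [0,0,0.03,0],
    [0,0,0.034,0],
  ],
)

```text
time: 39.37
tool_pos: [0.5436, 0.0305, 0.2339]
tool_rot: [-0.0, 0.75, 0.662, -0.0]
contact_force: [-9.2, 3.1, 15.5]
gripper_width: 0.074
```

Request:
jog_arm(
  targets=[
    [0,0,0,0],
    [0,0,0,0],
    [0,0,0,0],
    [0,0,0,0],
    [0,0,0,0],
  ],
)

```text
time: 39.78
tool_pos: [0.544, 0.031, 0.2341]
tool_rot: [-0.0, 0.75, 0.662, 0.001]
contact_force: [-3.7, 2.1, 6.9]
gripper_width: 0.07
```

Run:
```python
from h import *
s,p,M=pose(); print(s["time"],p,s["gripper_width"],s["contact_force"])
```

```text
39.7833 [0.54400466 0.0309622  0.23413423] 0.0695309600476696 [-3.71581037  2.13934448  6.87725183]
```

Seated (Fz +7). Open, withdraw and check all three.

Request:
jog_arm(
  targets=[
    [0,0,0,0],
    [0,0,0,0],
    [0,0,0,0],
    [0,0,0,0],
    [0,0,0,0],
  ],
  fingers=0.4,
)

```text
time: 40.2
tool_pos: [0.5439, 0.0299, 0.2319]
tool_rot: [-0.0, 0.75, 0.662, -0.0]
contact_force: [0.1, 0.1, 0.5]
gripper_width: 0.402
```

Request:
jog_arm(
  targets=[
    [0,0,-0.01,0],
    [0,0,-0.025,0],
    [0,0,-0.05,0],
    [0,0,-0.075,0],
    [0,0,-0.1,0],
  ],
)

```text
time: 40.62
tool_pos: [0.544, 0.03, 0.3339]
tool_rot: [0.0, 0.75, 0.662, -0.0]
contact_force: [-0.1, 0.0, -0.3]
gripper_width: 0.403
```

Request:
jog_arm(
  targets=[
    [0,0,-0.03,0],
    [0,0,-0.065,0],
    [-0.03,0,-0.075,0],
    [-0.06,0,-0.075,0],
    [-0.09,0,-0.075,0],
  ],
)

```text
time: 41.03
tool_pos: [0.5331, -0.06, 0.4103]
tool_rot: [0.002, 0.749, 0.662, 0.001]
contact_force: [0.4, 0.5, -0.2]
gripper_width: 0.4
```

Run:
```python
from h import *
s,p,M=pose(); print(s["time"],p,s["joint_pos"][5],s["contact_force"])
a=cams.grab_frame("top")[95:205,150:285]; b=cams.grab_frame("side")[130:290,150:310]
a=cv2.resize(a,None,fx=3,fy=3,interpolation=cv2.INTER_CUBIC);b=cv2.resize(b,(380,380),interpolation=cv2.INTER_CUBIC)
o=np.zeros((380,790,3),np.uint8);o[:330,:405]=a;o[:,410:]=b; cv2.imwrite("pics/m1.png",o[:,:,::-1])
print(to_tool([.6685,.099,.41]))
print([((proj("side",RL@[0,y,.258]+L0)[0]-[150,130])*380/160+[410,0]).round() for y in(-.11,0,.11)])
```

```text
41.0333 [ 0.53314479 -0.05999387  0.41026711] -0.127566958157223 [ 0.38629296  0.49129692 -0.19564118]
(array([ 0.1775,  0.114 , -0.0018]), None)
[array([614., 112.]), array([584., 142.]), array([550., 175.])]
```

View pics/m1.png

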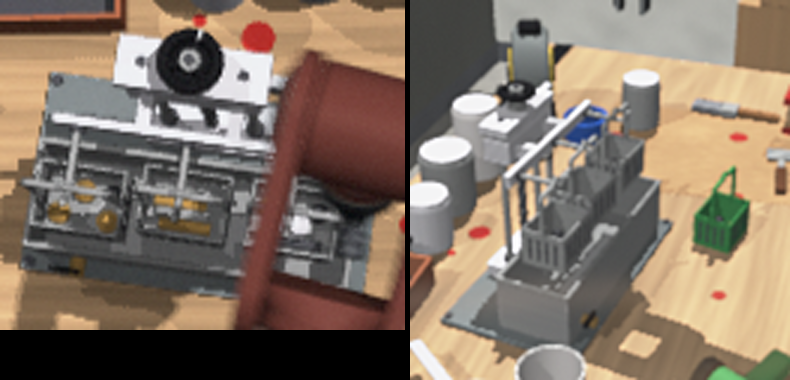

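The top view and the side view show all three baskets hanging upright on their own hooks, at crop (75,190), (185,190) and (300,215), with the lift up. The wheel's index mark points up-right, so the wheel has turned about 250° from its start. Now back to the wheel.

Request:
jog_arm(
  targets=[
    [0.03,0.019,0,0],
    [0.06,0.038,0,0],
    [0.09,0.058,0,0],
    [0.12,0.077,0,0],
    [0.15,0.096,0,0],
  ],
  fingers=1,
)

```text
time: 41.55
tool_pos: [0.6476, 0.0797, 0.4078]
tool_rot: [0.0, 0.75, 0.662, 0.0]
contact_force: [0.2, -0.2, 0.5]
gripper_width: 1.001
```

Request:
jog_arm(
  targets=[
    [0.0275,0.018,0,-2],
    [0.0275,0.018,0,-9],
    [0.0275,0.018,0,-16],
    [0.0275,0.018,0,-23],
    [0.0275,0.018,0,-30],
  ],
)

```text
time: 41.97
tool_pos: [0.6682, 0.1039, 0.4074]
tool_rot: [-0.0, 0.55, 0.835, -0.0]
contact_force: [0.3, 0.8, -0.4]
gripper_width: 1.0
```

Request:
jog_arm(
  targets=[
    [0,0,0,-7],
    [0,0,0,-14],
    [0,0,0,-21],
    [0,0,0,-28],
    [0,0,0,-35],
  ],
)

```text
time: 42.38
tool_pos: [0.668, 0.1035, 0.4076]
tool_rot: [-0.0, 0.274, 0.962, 0.0]
contact_force: [-0.5, -0.4, -0.7]
gripper_width: 0.999
```

Request:
jog_arm(
  targets=[
    [0,0,0,-7],
    [0,0,0,-14],
    [0,0,0,-21],
    [0,0,0,-28],
    [0,0,0,-35],
  ],
)

```text
time: 42.8
tool_pos: [0.668, 0.1035, 0.4076]
tool_rot: [-0.0, -0.028, 1.0, 0.0]
contact_force: [-0.6, -0.3, -0.5]
gripper_width: 0.997
```

Request:
jog_arm(
  targets=[
    [0,0,0,-7],
    [0,0,0,-14],
    [0,0,0,-21],
    [0,0,0,-28],
    [0,0,0,-35],
  ],
)

```text
time: 43.22
tool_pos: [0.668, 0.1035, 0.4076]
tool_rot: [0.0, -0.327, 0.945, 0.0]
contact_force: [-0.1, -0.0, 0.4]
gripper_width: 0.996
```

Run:
```python
from h import *
s,p,M=pose(); print(s["time"],p,s["joint_pos"][5])
print(to_tool([.6685,.099,.301]))
```

```text
43.2167 [0.66799218 0.10349815 0.40763066] -2.1944346907630905
(array([ 0.0024, -0.0039,  0.1066]), None)
```

Request:
jog_arm(
  targets=[
    [0.0024,-0.0039,0,0],
    [0.0024,-0.0039,0.03,0],
    [0.0024,-0.0039,0.06,0],
    [0.0024,-0.0039,0.09,0],
    [0.0024,-0.0039,0.105,0],
  ],
)

```text
time: 43.63
tool_pos: [0.6671, 0.0982, 0.2976]
tool_rot: [-0.003, -0.323, 0.946, 0.001]
contact_force: [-0.4, -0.7, -0.6]
gripper_width: 1.001
```

Request:
jog_arm(
  targets=[
    [0,0,0,0],
    [0,0,0,0],
    [0,0,0,0],
  ],
)

```text
time: 43.88
tool_pos: [0.6695, 0.0982, 0.305]
tool_rot: [0.002, -0.324, 0.946, -0.001]
contact_force: [-0.6, 0.5, -0.4]
gripper_width: 0.999
```

Request:
jog_arm(
  targets=[
    [0,0,0,0],
    [0,0,0,0],
    [0,0,0,0],
    [0,0,0,0],
    [0,0,0,0],
  ],
  fingers=0,
)

```text
time: 44.3
tool_pos: [0.6692, 0.0987, 0.3059]
tool_rot: [0.002, -0.324, 0.946, -0.0]
contact_force: [-1.9, 1.4, 6.0]
gripper_width: 0.721
```

Request:
jog_arm(
  targets=[
    [0,0,0,0],
    [0,0,0,0],
    [0,0,0,0],
    [0,0,0,5],
  ],
)

```text
time: 44.63
tool_pos: [0.6692, 0.0988, 0.3059]
tool_rot: [0.002, -0.282, 0.959, 0.0]
contact_force: [-2.3, 1.4, 5.5]
gripper_width: 0.723
```

Run:
```python
from h import *
s,p,M=pose(); print(s["time"],p,s["joint_pos"][5],s["gripper_width"],s["contact_force"],s["ft_torque"])
```

```text
44.6333 [0.66915348 0.09876379 0.30587679] -2.107222253936977 0.7229443821735282 [-2.34609522  1.35961788  5.51704459] [0.38480103 0.4812288  0.18684054]
```

Request:
jog_arm(
  targets=[
    [0,0,0,7],
    [0,0,0,14],
    [0,0,0,21],
    [0,0,0,28],
    [0,0,0,35],
  ],
)

```text
time: 45.05
tool_pos: [0.669, 0.0993, 0.3059]
tool_rot: [0.002, 0.021, 1.0, 0.001]
contact_force: [-2.5, 3.6, 6.3]
gripper_width: 0.724
```

Request:
jog_arm(
  targets=[
    [0,0,0,7],
    [0,0,0,14],
    [0,0,0,21],
    [0,0,0,28],
    [0,0,0,35],
  ],
)

```text
time: 45.47
tool_pos: [0.6692, 0.0998, 0.3059]
tool_rot: [0.002, 0.321, 0.947, 0.002]
contact_force: [-0.4, 4.7, 6.1]
gripper_width: 0.723
```

Request:
jog_arm(
  targets=[
    [0,0,0,7],
    [0,0,0,14],
    [0,0,0,21],
    [0,0,0,28],
    [0,0,0,35],
  ],
)

```text
time: 45.88
tool_pos: [0.6696, 0.1002, 0.3059]
tool_rot: [0.001, 0.59, 0.807, 0.003]
contact_force: [1.7, 5.5, 4.9]
gripper_width: 0.723
```

Request:
jog_arm(
  targets=[
    [0,0,0,7],
    [0,0,0,14],
    [0,0,0,21],
    [0,0,0,28],
    [0,0,0,35],
  ],
)

```text
time: 46.3
tool_pos: [0.6703, 0.1002, 0.3059]
tool_rot: [0.001, 0.806, 0.592, 0.004]
contact_force: [4.3, 5.4, 4.6]
gripper_width: 0.722
```

Request:
jog_arm(
  targets=[
    [0,0,0,7],
    [0,0,0,14],
    [0,0,0,21],
    [0,0,0,28],
    [0,0,0,35],
  ],
)

```text
time: 46.72
tool_pos: [0.6708, 0.0999, 0.3059]
tool_rot: [-0.0, 0.947, 0.322, 0.005]
contact_force: [4.8, 4.9, 2.8]
gripper_width: 0.724
```

Request:
jog_arm(
  targets=[
    [0,0,0,7],
    [0,0,0,14],
    [0,0,0,21],
    [0,0,0,28],
    [0,0,0,35],
  ],
)

```text
time: 47.13
tool_pos: [0.6709, 0.0993, 0.3059]
tool_rot: [-0.001, 1.0, 0.023, 0.005]
contact_force: [5.4, 3.3, 2.8]
gripper_width: 0.725
```

Request:
jog_arm(
  targets=[
    [0,0,0,5],
    [0,0,0,10],
    [0,0,0,10],
    [0,0,0,10],
    [0,0,0,10],
  ],
)

```text
time: 47.55
tool_pos: [0.671, 0.0991, 0.3059]
tool_rot: [-0.001, 0.998, -0.063, 0.005]
contact_force: [5.6, 3.8, 3.2]
gripper_width: 0.727
```

Run:
```python
from h import *
s,p,M=pose(); print(s["time"],p,s["joint_pos"][5],s["gripper_width"],s["contact_force"],s["ft_torque"])
im=cams.grab_frame("side"); cv2.imwrite("pics/s2.png",im[:,:,::-1])
```

```text
47.55 [0.67096144 0.09912299 0.30591503] 1.7326772365431307 0.7271950481899073 [5.56693196 3.75489153 3.16590639] [ 0.21168415 -0.69912828 -0.43436867]
```

Run:
```python
from h import *
m=cv2.imread("pics/m1.png")[:380,410:790]; s=cv2.resize(cv2.imread("pics/s2.png")[130:290,150:310],(380,380),interpolation=cv2.INTER_CUBIC)
for x0,y0,w,h in [(112,200,65,65),(95,160,25,60)]:
    r=cv2.matchTemplate(s,m[y0:y0+h,x0:x0+w],cv2.TM_CCOEFF_NORMED); _,v,_,l=cv2.minMaxLoc(r); print("moved",l[0]-x0,l[1]-y0,v)
a=RL@[0,.11,.2]+L0
for d in (.03,.047,.06): print(d,(proj("side",a-[0,0,d])-proj("side",a))*380/160)
```

```text
moved 1 20 0.7184932827949524
moved 2 26 0.6991134881973267
0.03 [[ 0.68260636 16.7801437 ]]
0.047 [[ 1.06295756 26.13011206]]
0.06 [[ 1.35072853 33.20423038]]
```

The lift has come down about 47 mm, as expected for 225°. I go on 60°, then regrasp.

Request:
jog_arm(
  targets=[
    [0,0,0,6],
    [0,0,0,12],
    [0,0,0,18],
    [0,0,0,24],
    [0,0,0,30],
  ],
)

```text
time: 48.02
tool_pos: [0.6707, 0.0986, 0.3059]
tool_rot: [-0.001, 0.947, -0.321, 0.004]
contact_force: [5.0, 2.2, 3.8]
gripper_width: 0.725
```

Request:
jog_arm(
  targets=[
    [0,0,0,7],
    [0,0,0,14],
    [0,0,0,21],
    [0,0,0,28],
    [0,0,0,30],
  ],
)

```text
time: 48.43
tool_pos: [0.6703, 0.0983, 0.3059]
tool_rot: [-0.002, 0.832, -0.555, 0.003]
contact_force: [3.7, 1.4, 5.4]
gripper_width: 0.728
```

Request:
jog_arm(
  targets=[
    [0,0,0,0],
    [0,0,0,0],
    [0,0,0,0],
    [0,0,0,0],
    [0,0,0,0],
  ],
  fingers=1,
)

```text
time: 48.85
tool_pos: [0.6685, 0.0981, 0.3021]
tool_rot: [0.0, 0.833, -0.553, -0.0]
contact_force: [0.0, 0.3, -1.1]
gripper_width: 1.003
```

Request:
jog_arm(
  targets=[
    [0,0,0,-7],
    [0,0,0,-14],
    [0,0,0,-21],
    [0,0,0,-28],
    [0,0,0,-35],
  ],
)

```text
time: 49.27
tool_pos: [0.6685, 0.0981, 0.3022]
tool_rot: [0.0, 0.962, -0.274, -0.0]
contact_force: [0.0, -0.7, 0.1]
gripper_width: 0.997
```

Request:
jog_arm(
  targets=[
    [0,0,0,-7],
    [0,0,0,-14],
    [0,0,0,-21],
    [0,0,0,-28],
    [0,0,0,-35],
  ],
)

```text
time: 49.68
tool_pos: [0.6685, 0.0981, 0.3022]
tool_rot: [0.0, 1.0, 0.028, -0.0]
contact_force: [0.7, 0.5, -0.1]
gripper_width: 1.004
```

Request:
jog_arm(
  targets=[
    [0,0,0,-7],
    [0,0,0,-14],
    [0,0,0,-21],
    [0,0,0,-28],
    [0,0,0,-35],
  ],
)

```text
time: 50.1
tool_pos: [0.6685, 0.0981, 0.3022]
tool_rot: [-0.0, 0.945, 0.327, -0.0]
contact_force: [0.7, 0.1, -0.3]
gripper_width: 1.003
```

Request:
jog_arm(
  targets=[
    [0,0,0,-7],
    [0,0,0,-14],
    [0,0,0,-21],
    [0,0,0,-28],
    [0,0,0,-35],
  ],
)

```text
time: 50.52
tool_pos: [0.6685, 0.0981, 0.3021]
tool_rot: [-0.0, 0.803, 0.596, -0.0]
contact_force: [-1.2, 0.0, 0.6]
gripper_width: 1.0
```

Request:
jog_arm(
  targets=[
    [0,0,0,-7],
    [0,0,0,-14],
    [0,0,0,-21],
    [0,0,0,-28],
    [0,0,0,-35],
  ],
)

```text
time: 50.93
tool_pos: [0.6685, 0.0981, 0.3021]
tool_rot: [-0.0, 0.586, 0.81, -0.0]
contact_force: [0.1, -0.3, 0.4]
gripper_width: 1.002
```

Run:
```python
from h import *
s,p,M=pose(); print(s["time"],p,s["joint_pos"][5],s["gripper_width"],s["contact_force"],s["ft_torque"])
print(to_tool([.6685,.099,.303]))
```

```text
50.9333 [0.6684991  0.09813221 0.30214422] -0.28214460827354426 1.001594636581288 [ 0.0836038  -0.32599291  0.3998918 ] [-0.03241559 -0.01184882  0.02475596]
(array([ 0.0008,  0.0003, -0.0009]), None)
```

Request:
jog_arm(
  targets=[
    [0,0,0,0],
    [0,0,0,0],
    [0,0,0,0],
    [0,0,0,0],
    [0,0,0,0],
  ],
  fingers=0,
)

```text
time: 51.35
tool_pos: [0.6702, 0.0987, 0.3035]
tool_rot: [0.002, 0.59, 0.807, 0.002]
contact_force: [4.4, 1.2, 1.3]
gripper_width: 0.728
```

Request:
jog_arm(
  targets=[
    [0,0,0,0],
    [0,0,0,0],
    [0,0,0,0],
  ],
)

```text
time: 51.6
tool_pos: [0.6701, 0.0986, 0.3035]
tool_rot: [0.002, 0.59, 0.807, 0.002]
contact_force: [4.7, 1.0, 0.4]
gripper_width: 0.729
```

Request:
jog_arm(
  targets=[
    [0,0,0,7],
    [0,0,0,14],
    [0,0,0,21],
    [0,0,0,28],
    [0,0,0,35],
  ],
)

```text
time: 52.02
tool_pos: [0.6698, 0.0986, 0.3035]
tool_rot: [0.001, 0.807, 0.591, 0.002]
contact_force: [2.8, 1.7, 1.6]
gripper_width: 0.726
```

Request:
jog_arm(
  targets=[
    [0,0,0,7],
    [0,0,0,14],
    [0,0,0,21],
    [0,0,0,28],
    [0,0,0,35],
  ],
)

```text
time: 52.43
tool_pos: [0.6694, 0.0988, 0.3035]
tool_rot: [0.0, 0.947, 0.321, 0.002]
contact_force: [1.1, 2.9, 0.9]
gripper_width: 0.725
```

Request:
jog_arm(
  targets=[
    [0,0,0,7],
    [0,0,0,14],
    [0,0,0,21],
    [0,0,0,28],
    [0,0,0,35],
  ],
)

```text
time: 52.85
tool_pos: [0.6693, 0.0992, 0.3035]
tool_rot: [-0.0, 1.0, 0.021, 0.002]
contact_force: [1.8, 5.0, 1.7]
gripper_width: 0.728
```

Request:
jog_arm(
  targets=[
    [0,0,0,7],
    [0,0,0,14],
    [0,0,0,21],
    [0,0,0,28],
    [0,0,0,35],
  ],
)

```text
time: 53.27
tool_pos: [0.6693, 0.0996, 0.3035]
tool_rot: [-0.001, 0.96, -0.28, 0.001]
contact_force: [4.5, 7.4, 2.0]
gripper_width: 0.724
```

Request:
jog_arm(
  targets=[
    [0,0,0,6],
    [0,0,0,12],
    [0,0,0,18],
    [0,0,0,23],
    [0,0,0,25],
  ],
)

```text
time: 53.68
tool_pos: [0.6695, 0.0998, 0.3035]
tool_rot: [-0.002, 0.877, -0.48, 0.001]
contact_force: [6.3, 6.2, 0.9]
gripper_width: 0.723
```

Request:
jog_arm(
  targets=[
    [0,0,0,0],
    [0,0,0,0],
    [0,0,0,0],
    [0,0,0,0],
    [0,0,0,0],
  ],
  fingers=1,
)

```text
time: 54.1
tool_pos: [0.6685, 0.0979, 0.3023]
tool_rot: [0.0, 0.878, -0.479, -0.0]
contact_force: [-0.8, -0.5, 0.4]
gripper_width: 0.999
```

Request:
jog_arm(
  targets=[
    [0,0,-0.02,0],
    [0,0,-0.05,0],
    [0,0,-0.085,0],
    [0,0,-0.12,0],
    [0,0,-0.12,0],
  ],
)

```text
time: 54.52
tool_pos: [0.67, 0.098, 0.4327]
tool_rot: [-0.004, 0.878, -0.478, 0.006]
contact_force: [0.5, -0.3, 1.9]
gripper_width: 1.002
```

Run:
```python
from h import *
s,p,M=pose(); print(s["time"],p,s["joint_pos"],s["contact_force"])
print(to_tool([.60,-.25,.43]), np.round(M,2))
print(proj("side",RL@[.115,-.09,.2]+L0), proj("top",RL@[.115,-.09,.2]+L0))
```

```text
54.5167 [0.67001329 0.09804282 0.43269775] [ 3.55412237e-02  1.26584238e-01  1.20557273e+00 -9.97304020e-05
  1.79510560e+00  2.60419247e+00] [ 0.51078248 -0.33280887  1.90894687]
(array([0.2545, 0.2475, 0.0016]), None) [[ 0.54 -0.84  0.01]
 [-0.84 -0.54  0.  ]
 [ 0.01 -0.01 -1.  ]]
[[207.7016785  186.42543005]] [[245.51353971 129.22807812]]
```

Released. I move the arm aside and verify.

Request:
jog_arm(
  targets=[
    [0.025,0.024,0,0],
    [0.05,0.049,0,0],
    [0.075,0.073,0,0],
    [0.1,0.098,0,0],
    [0.125,0.122,0,0],
  ],
)

```text
time: 54.93
tool_pos: [0.6332, -0.0746, 0.4223]
tool_rot: [0.0, 0.878, -0.478, 0.0]
contact_force: [1.3, -0.3, 0.1]
gripper_width: 0.998
```

Request:
jog_arm(
  targets=[
    [0.025,0.024,0,0],
    [0.05,0.049,0,0],
    [0.075,0.073,0,0],
    [0.1,0.098,0,0],
    [0.125,0.122,0,0],
  ],
)

```text
time: 55.35
tool_pos: [0.5985, -0.246, 0.4224]
tool_rot: [0.0, 0.878, -0.479, 0.0]
contact_force: [0.3, 0.0, 0.6]
gripper_width: 0.999
```

Request:
jog_arm(
  targets=[
    [0,0,0,0],
    [0,0,0,0],
    [0,0,0,0],
    [0,0,0,0],
    [0,0,0,0],
  ],
)

```text
time: 55.77
tool_pos: [0.5996, -0.243, 0.4225]
tool_rot: [-0.0, 0.879, -0.478, 0.0]
contact_force: [-0.5, 0.4, 1.0]
gripper_width: 0.997
```

Run:
```python
from h import *
s,p,M=pose(); print(s["time"],p,s["contact_force"])
T=cams.grab_frame("top"); S=cams.grab_frame("side"); cv2.imwrite("pics/fs.png",S[:,:,::-1]); cv2.imwrite("pics/ft.png",T[:,:,::-1])
a=cv2.resize(T[95:205,150:285],None,fx=3.2,fy=3.2,interpolation=cv2.INTER_CUBIC)
b=cv2.resize(S[150:270,160:270],None,fx=3.3,fy=3.3,interpolation=cv2.INTER_CUBIC)
o=np.zeros((600,800,3),np.uint8);o[:a.shape[0],:a.shape[1]]=a;o[:b.shape[0],435:435+b.shape[1]]=b
c=cv2.resize(T[105:127,203:225],None,fx=9,fy=9,interpolation=cv2.INTER_CUBIC); o[360:558,0:198]=c
c=cv2.resize(S[165:205,190:230],None,fx=5,fy=5,interpolation=cv2.INTER_CUBIC); o[400:600,210:410]=c
cv2.imwrite("pics/m2.png",o[:,:,::-1])
i0=cv2.imread("pics/top0.png"); d=np.abs(T[:,:,::-1].astype(int)-i0).max(2)>60
for n,(x,y) in dict(jug=(97,190),pot=(103,158),gun=(150,262),brush=(45,240),scr=(345,246),tape=(350,125),tin=(380,152),green=(267,226)).items(): print(n,d[y-20:y+20,x-20:x+20].sum(),end=' ')
```

```text
55.7667 [ 0.59959746 -0.2429775   0.42254955] [-0.52921175  0.3820828   0.95274278]
jug 0 pot 0 gun 134 brush 32 scr 19 tape 930 tin 447 green 456
```

View pics/m2.png

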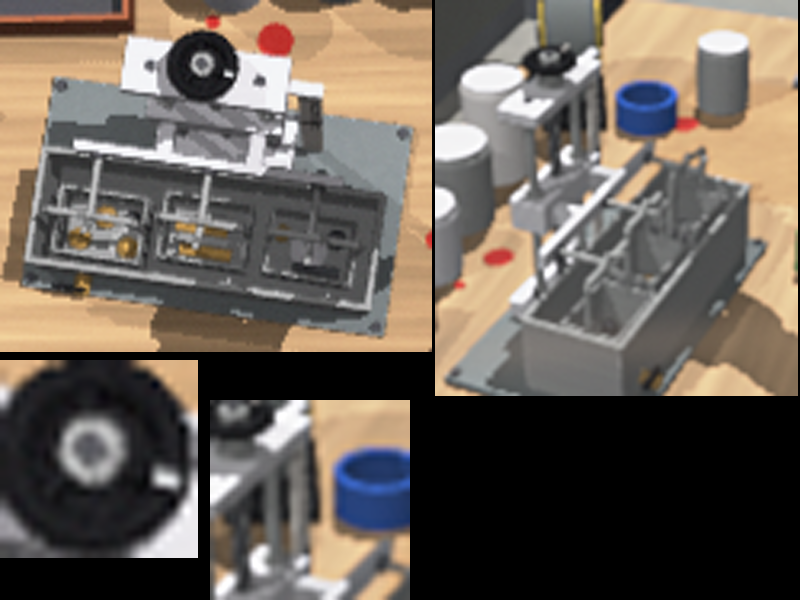

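Run:
```python
from h import *
m=cv2.imread("pics/m1.png")[:380,410:790]; m=cv2.resize(m,(160,160),interpolation=cv2.INTER_AREA)
s=cv2.imread("pics/fs.png")[130:290,150:310]
# patch along the white hook bar in the 'up' picture (no arm in the way), matched in the final one
for x0,y0,w,h in [(38,60,18,18),(48,50,16,16),(40,55,26,24)]:
    r=cv2.matchTemplate(s,m[y0:y0+h,x0:x0+w],cv2.TM_CCOEFF_NORMED); r[:, :x0-4]=-1; r[:, x0+5:]=-1
    _,v,_,l=cv2.minMaxLoc(r); print(l[0]-x0,l[1]-y0,round(v,2))
a=RL@[.055,.1,.25]+L0
for d in (.085,.095,.105): print(d,proj("side",a-[0,0,d])-proj("side",a))
```

```text
1 22 0.84
1 21 0.86
1 22 0.6
0.085 [[ 1.18581231 20.11943568]]
0.095 [[ 1.32069363 22.4079396 ]]
0.105 [[ 1.45463663 24.68052311]]
```

```bash
python3 -c "
from plant import manip
print(manip.job_done())"
```

```text
the job is handed in; nothing more can be done
None
```

I wound the lift up to its top stop, hung the three grey steel baskets on hooks 1, 2 and 3, and wound the lift down to the soak line. The arm is clear of everything, and the job was handed in just after 56 s on the robot's clock.

**Lift height:** I could not read the pointer against the soak line directly, because the cameras see the scale strip almost edge-on. Two indirect checks agree:
- **Handwheel mark:** it shows about 455° of turn, so the lift is about 95–97 mm down.
- **Hook bar:** its shift in the side camera gives about 93 mm, good to about ±3 mm.

Both are well inside the 8 mm allowed around 95 mm.

**Baskets:** the last picture shows all three hanging upright inside the tank.

**Other things on the bench:** an automatic picture comparison flagged changes around the tape roll, tin and green basket, with smaller ones around the heat gun, brush and scraper. I put these down to the arm and its shadow. The tape roll and tin look in place in the last picture; I did not check the others separately.

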